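# Load mounting plates into a slide-in tray and shut its gate

## Robot

A 6-joint arm with a two-finger parallel gripper is mounted at the origin on the work surface. World frame = base frame: x ahead of the robot, y to its left, z up, the work surface at z = 0. Lengths are in m, angles in rad, forces in N, time in s.
With the tool pointing down it reaches from about 0.35 to 0.775 m from the base axis. Payload 5.5 kg.
Tool frame: the origin (TCP) lies on the centre line of the jaws, within the pads' length; the fingertips stand 11 mm ahead of it and the grasp point (between the pads) lies 8 mm behind it (env.tip_extent is the distance from the TCP to the fingertips, in m); z points along the fingers, y is the line along which they close (so a half turn about z gives the same grasp; the last joint's range is limited). The gripper opens to 85 mm and grips with 20 to 120 N. Pads are 22 mm wide; open, the fingers measure 114 mm over their backs; the gripper's body (76 mm by 85 mm) begins 54 mm behind the grasp point. The pads swing forward as they close: fully open they stand 13 mm farther back than shut.
Start: joints at [-1.261, 0.313, 0.046, 1.304, 0, 1.431], TCP at [0.25, -0.518, 0.206] pointing down, gripper open.
Joint ranges: [-2.76, 2.76], [-0.86, 1.69], [-1.03, 1.26], [-2.2, 2.34], [-1.47, 1.5], [-3.14, 3.14]. Speed limits (rad/s): [2.57, 2.57, 3.14, 3.14, 3.14, 3.14].

## Interface

Orientations are given as a unit quaternion [w, x, y, z].
In Python, from workcell import env gives the robot as it stands.
- The arm moves only by the shell command python3 -m jog 'ROWS' [FORCE]. ROWS is JSON, a list of rows, each a list of 5 numbers: the gripper's target within -1 to 1 (shut at 1, half-way at 0, fully open at -1), then the shift along the tool's x, y, z in m, then the turn about the tool's z in degrees. In form: [[fingers, tx, ty, tz, turn], ...]. A call has 1 to 5 rows; each row shifts and turns the commanded pose from where the row before left it, along the tool's axes as they then stand; what a row does not reach is not made up. A row lasts 1/12 s, in which the tool goes at most 41.7 mm and 7.16 degrees, less where a joint would pass 70% of its speed; a pose out of reach is approached as far as the arm can. A call is refused whole if a number of a shift passes 0.0417 or a number of a turn 7.16, either way. A call with a gripper value outside its range is refused whole. The fingers move at their own pace and stop on an object; FORCE is the grip in N (left out, the last holds). Time passes only in rows, so rows that do not move let the fingers close. It gives the time, the measured TCP pose, the force, the opening and the grip force at its end, in the units of the state.
- env.get_state(): the state, without advancing time (a new reading comes with each control period).
- env.read_camera(name): name is "scene" or "top"; returns a dict with "img" (384x512x3 uint8, red, green, blue), "fov_y" (degrees; the focal length in pixels is half the picture's height over the tangent of half this angle, whatever the lens; pixels are square), "cx", "cy" (the principal point, pixels), "T" (4x4, takes a point from camera to world coordinates). Camera axes: x right, y up, looking along -z (the intrinsics and any distortion apply to the point x, -y, -z); pixel columns grow to the right and rows downward; lengths in m; the calibration is good to about 2 mm. A picture is of the moment at which its call begins. There is no depth.
- env.hand_in(): hands the job in; it is judged then, once.
The state is a dict: "clock": time; "joint_pos": joint angles; "qvel": joint speeds; "tau": joint torques, N m; "tcp_pos": TCP position; "orientation": TCP orientation; "wrist_force": force on the tool from outside, world axes, zero at the start; "ft_torque": the same for the moment, N m; "finger_gap": finger opening in m; "grip_force": force on a finger pad.
Only numpy, scipy, OpenCV 4.12 (cv2) and the standard library are available. Lean on these libraries where they do the work, as an engineer would, in place of code of your own. Each camera call takes 0.05 s, during which the arm holds its last target. There are 200 camera calls.

## Task

Load the spacer bar and the two L-shaped mounting plates into the slide-in tray: slide them flat under its lips through the open end, turning the L-plates so that they nest and all three fit, and push them in. Then swing the gate fully shut across the mouth behind them and let go. Do not knock over or shift the lens barrel and the tin.

Things in the scene. Friction and masses are not known exactly. Their poses are not given: they have to be found in the camera images.
- tray: Fixed aluminium slide-in tray, open at one end (mouth), its floor level with the bench. Origin: centre of the mouth, on the bench; x points into the tray, y across, z up. Inside 185 mm deep (x 0 to 185), 77 wide (y -38.5 to 38.5): just room for the bar (36 deep) and both L-plates nested, arm beside arm, feet at opposite ends (144 deep). Walls 14 high, 10 thick.
- tray_lip (a point): Centre of the tray inside, at lip height (tray x 92.5, z 14 mm; axes as the tray's). On the side walls a 3 mm thick lip (z 14 to 17 mm, from tray x = 42 inwards) overhangs the inside by 6 mm each side, so plates cannot be laid in from above and must slide in through the mouth. From x = 40 out to the mouth the walls have no lip and flare to 92 mm apart.
- gate (a joint): Angle (rad) of the steel gate bar, which swings level about an upright hinge at the mouth's corner. 0 = shut, straight across the mouth (a stop); it grows to at most 2.9 as the free end swings outwards, away from the tray. Light friction (about 0.4 N at the free end) keeps it where it is left; no spring, no latch.
- gate_hinge (a point): Point on the gate's hinge axis, 14 mm up, at x 0, y -52 mm in the tray's frame; it turns with the gate: y runs along the bar to its free end, x points to its inner face (into the tray when shut). The bar is 8 mm thick (x -8 to 0), runs from y = 4 to 102 mm and stands 3 to 24 mm above the bench.
- gate_tip (a point): Middle of the free end of the gate bar, 14 mm above the bench, 102 mm from the hinge.
- short_mid (a point): Flat L-shaped dark grey aluminium plate, 10 mm thick, 84 x 72 mm overall, about 110 g, slim foot: a foot 30 x 72, and an arm 36 wide and 54 long with a full round end. Point: centre of the 84 x 72 outline, half-way up. x axis runs along the arm towards its tip: foot x -42 to -12, y -36 to 36; arm x -12 to 42, y -36 to 0 only. z up.
- long_mid (a point): Flat L-shaped dark grey aluminium plate, 10 mm thick, 114 x 72 mm overall, about 165 g, broad foot: a foot 60 x 72, and an arm 36 wide and 54 long with a full round end. Point: centre of the 114 x 72 outline, half-way up. x axis runs along the arm towards its tip: foot x -57 to 3, y -36 to 36; arm x 3 to 57, y -36 to 0 only. z up.
- bar_mid (a point): Flat rectangular dark grey aluminium spacer bar, 36 x 72 mm, 10 mm thick, 70 g, lying loose just outside the tray's mouth, roughly crosswise to it. Point: its centre, half-way up. x along the 36 mm side, roughly into the tray; y along the 72 mm side.
- driver: Bystander: screwdriver lying on the bench near the robot; fixed. Origin on the bench under its middle.
- lens: Bystander: black lens barrel, 52 mm across, 46 mm high, standing loose. Origin: centre of its underside.
- tin: Bystander: small closed metal tin, 60 mm across, 40 mm high, standing loose. Origin: centre of its underside.
Things that resemble listed ones, but are neither listed nor needed, are in the scene too. What is shaped like the part that bears long_mid but green or white is not meant.

How it is judged:
On the way, in this order (a step that is already met when the one before it is completed fails the run):
1. a first plate has been slid into the tray (((x of bar_mid in the frame of tray between 0.01 and 0.187 m and y of bar_mid in the frame of tray between -0.022 and 0.022 m and z of bar_mid in the frame of tray below 0.009 m) or (x of short_mid in the frame of tray between 0.034 and 0.187 m and y of short_mid in the frame of tray between -0.022 and 0.022 m and z of short_mid in the frame of tray below 0.009 m) or (x of long_mid in the frame of tray between 0.049 and 0.187 m and y of long_mid in the frame of tray between -0.022 and 0.022 m and z of long_mid in the frame of tray below 0.009 m))), for 0.1 s.
2. all three plates are in the tray (x of bar_mid in the frame of tray between 0.006 and 0.187 m and y of bar_mid in the frame of tray between -0.022 and 0.022 m and z of each of bar_mid, short_mid, long_mid in the frame of tray below 0.009 m and x of short_mid in the frame of tray between 0.03 and 0.187 m and y of short_mid in the frame of tray between -0.022 and 0.022 m and x of long_mid in the frame of tray between 0.045 and 0.187 m and y of long_mid in the frame of tray between -0.022 and 0.022 m), for 0.1 s.
At the end, for the whole second after the job is handed in: All three plates lie flat (tilt under 0.06 rad) on the tray's floor between its walls, at rest, and the gate is shut behind them (joint under 0.06 rad) (x of bar_mid in the frame of tray between 0.01 and 0.187 m and y of bar_mid in the frame of tray between -0.022 and 0.022 m and z of each of bar_mid, short_mid, long_mid in the frame of tray below 0.009 m and x of short_mid in the frame of tray between 0.03 and 0.187 m and y of short_mid in the frame of tray between -0.022 and 0.022 m and x of long_mid in the frame of tray between 0.045 and 0.187 m and y of long_mid in the frame of tray between -0.022 and 0.022 m and angle between each of bar_mid, short_mid, long_mid's own z axis and vertical below 0.06 rad and value of joint gate below 0.06 rad and velocity of joint gate below 0.05 rad/s and linear speed of each of bar, short, long below 0.01 m/s); the robot touches nothing.
It fails at once if the lens barrel was shifted more than 30 mm or tipped (distance of lens from where it was at the start of the episode above 0.03 m or angle between lens's own z axis and vertical above 0.5 rad).
It fails at once if the tin was shifted more than 30 mm or tipped (distance of tin from where it was at the start of the episode above 0.03 m or angle between tin's own z axis and vertical above 0.5 rad).
It also fails if it takes over 72 s, if anything falls off the work surface, if the arm or the gripper's body presses on something with over 40 N, if the wrist force passes 120 N, or if a joint passes its speed limit or range.

## Working session

There is one attempt and no reset: what is moved stays moved. The work goes in short steps, Python scripts to look and compute and a shell command to move; the robot and the scene stay as the last step left them, time stands still between calls to the robot, and variables do not carry over. Pictures are saved under pics/ and viewed, at most 10 in all, crops included, and the job is handed in when it is done.

```bash
ls; mkdir -p pics; python3 - <<'E'
from workcell import env
import cv2,numpy as np
s=env.get_state();print(s['clock'],s['tcp_pos'],s['orientation'],env.tip_extent)
for n in("top","scene"):
    c=env.read_camera(n);print(n,{k:v for k,v in c.items() if k!='img'})
    cv2.imwrite(f'pics/{n}0.png',c['img'][:,:,::-1])
    np.save(f'{n}0.npy',c['img'])
E
```

```text
pics
0.0 [ 0.24983297 -0.51727906  0.20520973] [-9.03648427e-04  9.74812729e-01  2.23023143e-01 -6.91336391e-05] 0.011
top {'fov_y': 48.18801591606274, 'cx': 256.87250576238796, 'cy': 193.24913707205167, 'T': array([[ 0.02401564,  0.99655355, -0.07939949,  0.43980686],
       [-0.99964379,  0.02486306,  0.00970135, -0.05073533],
       [ 0.01164203,  0.07913823,  0.99679567,  0.90629284],
       [ 0.        ,  0.        ,  0.        ,  1.        ]])}
scene {'fov_y': 42.141316647356284, 'cx': 255.6363951490262, 'cy': 198.30964174893472, 'T': array([[-0.6654465 , -0.45101509,  0.59478261,  1.1191807 ],
       [ 0.74616961, -0.38026138,  0.54647249,  0.49702233],
       [-0.02029448,  0.80745692,  0.58957736,  0.62103014],
       [ 0.        ,  0.        ,  0.        ,  1.        ]])}
```

View pics/top0.png

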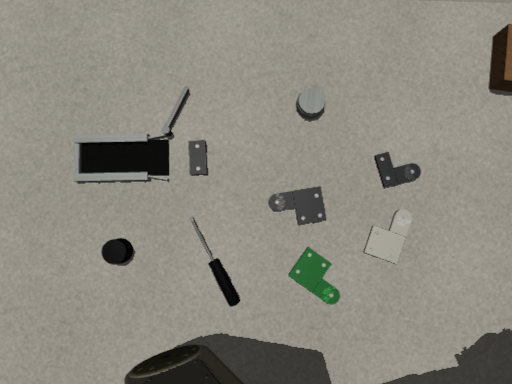

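View pics/scene0.png

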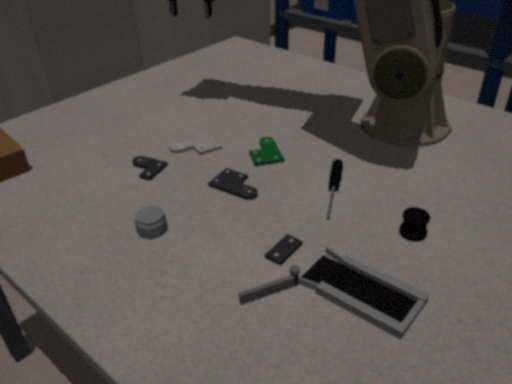

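Candidates (top view): the long plate could be dark grey L (300,205), green L (315,275) or white L (390,238). The description picks the dark grey one with the broad foot. The short plate is the dark grey L at (397,170) and the bar is at (198,158). The tray is at (122,158) with its mouth to the right. The gate runs from its hinge at (167,133) to (187,88), the tin is at (311,103) and the lens at (117,251).

```bash
cat > h.py <<'E'
import numpy as np,cv2
from workcell import env
def cam(n='top'):
    return env.read_camera(n)
def ray(c,uv,z):
    uv=np.atleast_2d(np.asarray(uv,float)); f=c['img'].shape[0]/2/np.tan(np.radians(c['fov_y']/2))
    d=np.c_[(uv[:,0]-c['cx'])/f,-(uv[:,1]-c['cy'])/f,-np.ones(len(uv))]@c['T'][:3,:3].T
    o=c['T'][:3,3]; return (o+d*((z-o[2])/d[:,2])[:,None])[:,:2]
def mom(P):
    m=cv2.moments((np.asarray(P,np.float32)*1000).reshape(-1,1,2))
    return np.array([m['m10'],m['m01']])/m['m00']/1000, .5*np.arctan2(2*m['mu11'],m['mu20']-m['mu02'])
def model(kind):
    if kind=='bar': return np.array([[-18,-36],[18,-36],[18,36],[-18,36]])/1000.
    a,b=(-42,-12) if kind=='short' else (-57,3)
    t=np.linspace(-np.pi/2,np.pi/2,30); e=b+54-18
    return np.r_[np.array([[b,36],[a,36],[a,-36]]),np.c_[e+18*np.cos(t),-18+18*np.sin(t)],[[b,0]]]/1000.
def pose(c,box,kind,thr=75,z=.006):
    x0,y0,x1,y1=box; k=6
    g=cv2.resize(c['img'][y0:y1,x0:x1].max(2),None,fx=k,fy=k,interpolation=cv2.INTER_CUBIC)
    m=cv2.morphologyEx((g<thr).astype(np.uint8),cv2.MORPH_CLOSE,np.ones((25,25),np.uint8))
    C=max(cv2.findContours(m,0,cv2.CHAIN_APPROX_NONE)[0],key=cv2.contourArea)[:,0]
    W=ray(c,(C+.5)/k-.5+[x0,y0],z); M=model(kind)
    cw,aw=mom(W); cm,am=mom(M)
    best=None
    for s in (0,np.pi):
        a=aw-am+s; R=np.array([[np.cos(a),-np.sin(a)],[np.sin(a),np.cos(a)]])
        X=(W-cw)@R+cm   # contour in part frame; sign by third moment (skewness)
        if kind=='bar': sc=np.sin(a)*1.
        else: sc=X[:,0].max()-.0
        if best is None or abs(sc-M[:,0].max())<best[0] or (kind=='bar' and sc>0): best=(abs(sc-M[:,0].max()),cw-R@cm,a)
    A=lambda P:cv2.contourArea((np.asarray(P)*1000).astype(np.float32))
    return best[1],np.degrees(best[2])%360,A(W)/A(M)
E
python3 - <<'E'
from h import *
c=cam(); np.save('T.npy',c['img'])
for k,b in dict(short=(365,140,430,200),long=(262,178,335,235),bar=(180,130,215,185)).items(): print(k,pose(c,b,k))
for n,(u,v) in dict(bench=(240,160),tray=(110,139),bar=(198,165),long=(310,205),gate=(176,112),wallL=(110,176)).items(): print(n,c['img'][v,u])
im=c['img'][:,:,::-1]
a=cv2.resize(im[80:190,65:225],None,fx=4.9,fy=4.9,interpolation=cv2.INTER_CUBIC)
cv2.imwrite('pics/a.png',a)
cv2.imwrite('pics/b.png',cv2.resize(im[140:250,260:430],None,fx=4.5,fy=4.5,interpolation=cv2.INTER_CUBIC))
E
```

```text
short (array([ 0.57617637, -0.35653739]), np.float64(287.4496819168082), 1.0220605724510965)
long (array([ 0.48297424, -0.14788608]), np.float64(99.89278889252098), 0.8804505741114002)
bar (array([0.58354527, 0.06626833]), np.float64(94.72145076749665), 0.962231130413941)
bench [153 150 139]
tray [147 151 145]
bar [75 75 74]
long [63 64 64]
gate [47 46 45]
wallL [145 148 143]
```

View pics/a.png

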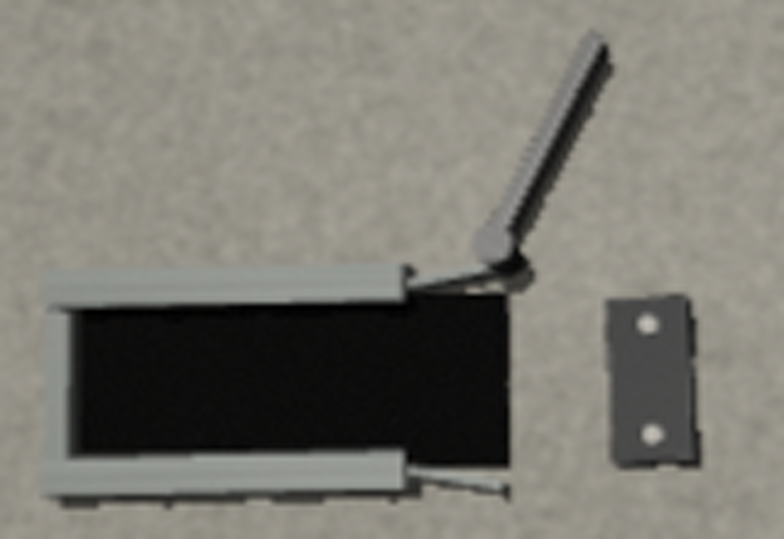

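View pics/b.png

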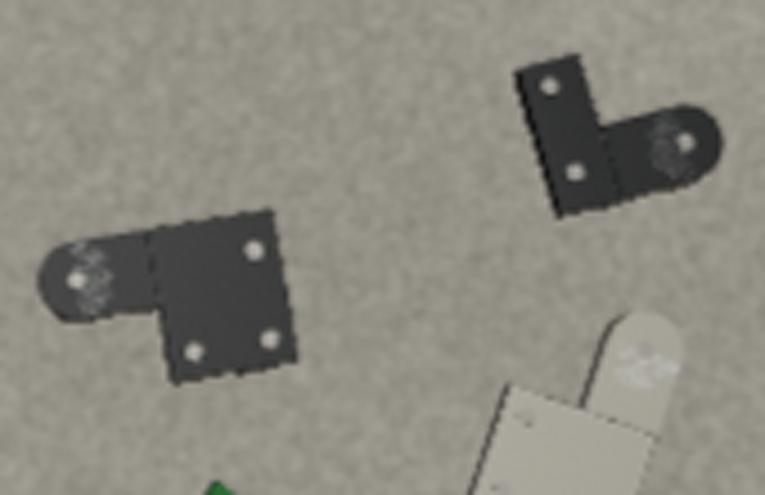

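The crops confirm the choice. Crop a shows the open mouth at crop column 508, the gate swung well out, and the bar just outside the mouth. Crop b shows the dark broad-foot L (long) and the dark slim-foot L (short). The green and white Ls are decoys.

```bash
python3 - <<'E'
from h import *
c=cam()
for t in (95,110):
  for k,b in dict(short=(365,140,430,200),long=(262,178,335,235),bar=(180,130,215,185)).items(): print(t,k,*pose(c,b,k,t))
P=lambda pts,z:ray(c,(np.array(pts)+.5)/4.9-.5+[65,80],z)
o=P([(47,268),(405,265),(405,487),(45,491)],.017);print('outer',o.round(4))
i=P([(85,307),(405,300),(405,453),(85,458)],.017);print('lip inner',i.round(4))
print('mat',P([(508,293),(508,465)],0).round(4))
print('hinge',P([(495,243)],.024).round(4),'tip',P([(597,38)],.024).round(4))
print('flare low tip',P([(508,487)],.014).round(4))
s=env.get_state();print(s['clock'])
E
```

```text
95 short [ 0.57628416 -0.35662875] 287.2794457785675 1.0674402352639192
95 long [ 0.48332757 -0.14304425] 101.20232953966487 1.01872908557438
95 bar [0.58380299 0.06685407] 94.76968806251993 1.0466707806174973
110 short [ 0.57636107 -0.35670181] 287.1269239579461 1.102268964523031
110 long [ 0.4833466  -0.14298214] 101.21354356145889 1.0499470467759464
110 bar [0.58389476 0.06705191] 94.85523502539237 1.0916510491613869
outer [[0.6247 0.3253]
 [0.63   0.1732]
 [0.5347 0.169 ]
 [0.5291 0.3207]]
lip inner [[0.6083 0.3083]
 [0.6149 0.1725]
 [0.5492 0.1696]
 [0.5436 0.3046]]
mat [[0.6225 0.1322]
 [0.5472 0.1292]]
hinge [[0.639  0.1337]] tip [[0.7293 0.0938]]
flare low tip [[0.5361 0.126 ]]
0.2
```

```bash
cat >> h.py <<'E'
O=np.array([.5842,.130]); TA=np.radians(92.0)
RT=np.array([[np.cos(TA),-np.sin(TA)],[np.sin(TA),np.cos(TA)]])
def w2t(p): return (np.asarray(p)-O)@RT
def t2w(p): return O+RT@np.asarray(p)
def az(s=None):
    w,x,y,z=(s or env.get_state())['orientation']; return np.arctan2(2*(x*y+w*z),1-2*(y*y+z*z))
def to(x,y,z,a):
    """target: tray mm, height mm, azimuth deg from tray x; prints shift in mm along tool x,y,z as it stands and turn"""
    s=env.get_state(); A=az(s); d=t2w(np.array([x,y])/1000)-s['tcp_pos'][:2]
    tx=np.array([np.cos(A),np.sin(A)]); ty=np.array([np.sin(A),-np.cos(A)])
    turn=(np.degrees(A-TA)-a+180)%360-180
    now=w2t(s['tcp_pos'][:2])*1000
    print('t%.2f now'%s['clock'],now.round(1),(s['tcp_pos'][2]*1000).round(1),'az',np.degrees(A-TA).round(1),
     '| d',np.round([d@tx*1000,d@ty*1000,s['tcp_pos'][2]*1000-z,turn],1),'F',np.round(s['wrist_force'],1),'gap %.1f'%(s['finger_gap']*1000),'grip %.0f'%s['grip_force'])
E
cat > to.py <<'E'
import sys;from h import to;to(*map(float,sys.argv[1:]))
E
python3 -m jog '[[0.43,0,0,0,-6.6],[0.43,0,0,0,-6.6],[0.43,0,0,0,-6.6],[0.43,0,0,0,-6.6],[0.43,0,0,0,-6.6]]' 40
python3 -m jog '[[0.43,0,0,0,-6.6],[0.43,0,0,0,-6.6],[0.43,0,0,0,-6.6],[0.43,0,0,0,-6.6],[0.43,0,0,0,-6.6]]'
python3 to.py -115 0 100 0
```

```text
clock: 0.62
tcp_pos: [0.2499, -0.5177, 0.2059]
orientation: [-0.0, 0.87, 0.493, 0.0]
wrist_force: [0.6, 0.2, -0.3]
finger_gap: 0.0259
grip_force: 0.0
clock: 1.03
tcp_pos: [0.25, -0.5177, 0.2059]
orientation: [-0.0, 0.694, 0.72, 0.0]
wrist_force: [-0.3, -0.4, -0.1]
finger_gap: 0.0245
grip_force: 0.0
t1.03 now [-635.6  356.6] 205.9 az 0.1 | d [5.200e+02 3.575e+02 1.059e+02 1.000e-01] F [-0.3 -0.4 -0.1] gap 24.5 grip 0
```

```bash
python3 -m jog '[[0.43,0.026,0.018,0.005,0],[0.43,0.026,0.018,0.005,0],[0.43,0.026,0.018,0.005,0],[0.43,0.026,0.018,0.005,0],[0.43,0.026,0.018,0.005,0]]' >/dev/null
python3 -m jog '[[0.43,0.026,0.018,0.005,0],[0.43,0.026,0.018,0.005,0],[0.43,0.026,0.018,0.005,0],[0.43,0.026,0.018,0.005,0],[0.43,0.026,0.018,0.005,0]]' >/dev/null
python3 -m jog '[[0.43,0.026,0.018,0.005,0],[0.43,0.026,0.018,0.005,0],[0.43,0.026,0.018,0.005,0],[0.43,0.026,0.018,0.005,0],[0.43,0.026,0.018,0.005,0]]' >/dev/null
python3 -m jog '[[0.43,0.026,0.018,0.005,0],[0.43,0.026,0.018,0.005,0],[0.43,0.026,0.018,0.005,0],[0.43,0.026,0.018,0.005,0],[0.43,0.026,0.018,0.005,0]]' >/dev/null
python3 -m jog '[[0.43,0,0,0,0],[0.43,0,0,0,0]]' >/dev/null
python3 to.py -120 2 20 0
```

```text
t2.87 now [-115.8   -5.5] 105.2 az -0.1 | d [-4.2 -7.5 85.2 -0.1] F [ 0.5 -0.1  0. ] gap 24.3 grip 0
```

```bash
python3 -m jog '[[0.43,-0.004,-0.007,0.03,0],[0.43,0,0,0.03,0],[0.43,0,0,0.025,0],[0.43,0,0,0.004,0],[0.43,0,0,0,0]]' >/dev/null
python3 to.py -120 0 10 0
python3 -m jog '[[0.43,0,0,0.002,0],[0.43,0,0,0,0]]'|grep -E "tcp|force"
python3 -m jog '[[0.43,0,0,0.002,0],[0.43,0,0,0,0]]'|grep -E "tcp|force"
python3 to.py -95 0 10 0
```

```text
t3.28 now [-122.     3.9] 15.6 az -0.3 | d [ 2.   3.9  5.6 -0.3] F [-0.2  0.1  0.2] gap 24.5 grip 0
tcp_pos: [0.5882, 0.0081, 0.0168]
wrist_force: [0.0, 0.3, 0.7]
grip_force: 0.0
tcp_pos: [0.5879, 0.0086, 0.0143]
wrist_force: [-0.3, 1.0, -0.0]
grip_force: 0.0
t3.62 now [-121.5    0.5] 14.3 az -0.2 | d [26.5  0.4  4.3 -0.2] F [-0.3  1.  -0. ] gap 24.4 grip 0
```

```bash
J='python3 -m jog'
python3 -m jog '[[0.43,0.01,0,0.001,0],[0.43,0.01,0,0,0],[0.43,0.008,0,0,0],[0.43,0.008,0,0,0],[0.43,0.008,0,0,0]]' |grep wrist
python3 -m jog '[[0.43,0.008,0,0,0],[0.43,0.008,0,0,0],[0.43,0.008,0,0,0],[0.43,0.008,0,0,0],[0.43,0.008,0,0,0]]' |grep wrist
python3 -m jog '[[0.43,0.008,0,0,0],[0.43,0.008,0,0,0],[0.43,0.008,0,0,0],[0.43,0.008,0,0,0],[0.43,0.008,0,0,0]]' |grep wrist
python3 to.py 0 0 13 0
python3 - <<'E'
from h import *
c=cam();cv2.imwrite('pics/c1.png',cv2.resize(c['img'][80:190,65:225,::-1],None,fx=4.9,fy=4.9))
E
```

```text
wrist_force: [-0.5, 0.7, -0.9]
wrist_force: [-1.2, -0.8, -0.0]
wrist_force: [-0.7, -0.0, -0.1]
t4.87 now [3.5 1.1] 12.1 az -0.2 | d [-3.5  1.1 -0.9 -0.2] F [-0.7 -0.  -0.1] gap 24.2 grip 0
```

View pics/c1.png

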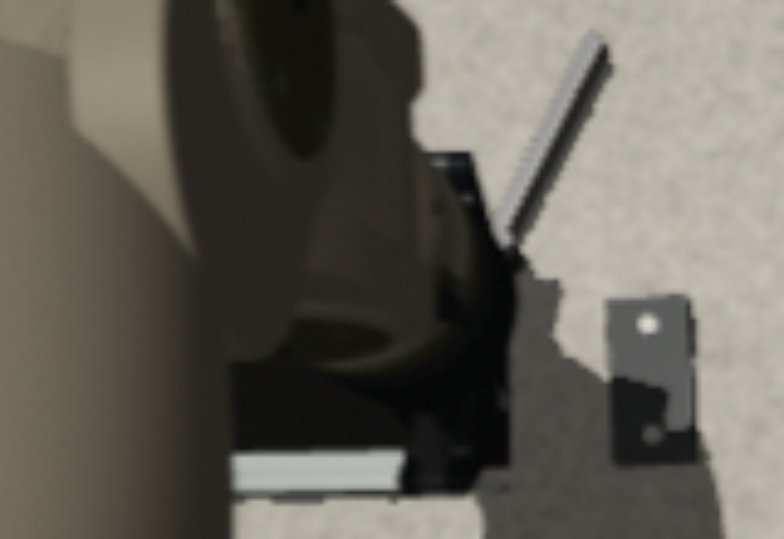

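The bar is still at crop (650,380), so the tips passed above it. I'll probe how far the tips reach at this opening.

```bash
for i in 1; do
python3 -m jog '[[0.43,0,0,0.002,0],[0.43,0,0,0,0]]'|grep -E "tcp|wrist"
python3 -m jog '[[0.43,0,0,0.002,0],[0.43,0,0,0,0]]'|grep -E "tcp|wrist"
python3 -m jog '[[0.43,0,0,0.002,0],[0.43,0,0,0,0]]'|grep -E "tcp|wrist"
done
```

```text
tcp_pos: [0.5828, 0.1328, 0.0097]
wrist_force: [-0.3, -0.7, 0.1]
tcp_pos: [0.5828, 0.1323, 0.0076]
wrist_force: [-1.2, 0.5, -0.1]
tcp_pos: [0.5829, 0.1323, 0.0057]
wrist_force: [-0.2, -0.1, -0.3]
```

```bash

python3 -m jog '[[0.43,0,0,0.0015,0],[0.43,0,0,0,0]]'|grep -E "tcp|wrist"
python3 -m jog '[[0.43,0,0,0.0015,0],[0.43,0,0,0,0]]'|grep -E "tcp|wrist"
python3 -m jog '[[0.43,0,0,0.0015,0],[0.43,0,0,0,0]]'|grep -E "tcp|wrist"
```

```text
tcp_pos: [0.5829, 0.1325, 0.0043]
wrist_force: [0.5, -0.2, -0.6]
tcp_pos: [0.5829, 0.1327, 0.0028]
wrist_force: [0.8, -0.4, -1.2]
tcp_pos: [0.5829, 0.1327, 0.0013]
wrist_force: [0.2, -1.4, -0.4]
```

```bash

python3 -m jog '[[0.43,0,0,0.0015,0],[0.43,0,0,0,0]]'|grep -E "tcp|wrist"
python3 -m jog '[[0.43,0,0,0.0015,0],[0.43,0,0,0,0]]'|grep -E "tcp|wrist"
python3 -m jog '[[0.43,0,0,0.0015,0],[0.43,0,0,0,0]]'|grep -E "tcp|wrist"
python3 to.py 0 0 0 0
python3 - <<'E'
from h import *
c=cam('scene');cv2.imwrite('pics/s1.png',cv2.resize(c['img'][150:340,200:440,::-1],None,fx=3.3,fy=3.1))
E
```

```text
tcp_pos: [0.5829, 0.1328, -0.0002]
wrist_force: [0.2, 0.0, 0.3]
tcp_pos: [0.5829, 0.1327, -0.0017]
wrist_force: [0.4, 0.1, 0.3]
tcp_pos: [0.5829, 0.1327, -0.0032]
wrist_force: [-0.4, -0.3, -0.1]
t6.42 now [2.8 1.2] -3.2 az -0.2 | d [-2.8  1.2 -3.2 -0.2] F [-0.4 -0.3 -0.1] gap 24.4 grip 0
```

View pics/s1.png

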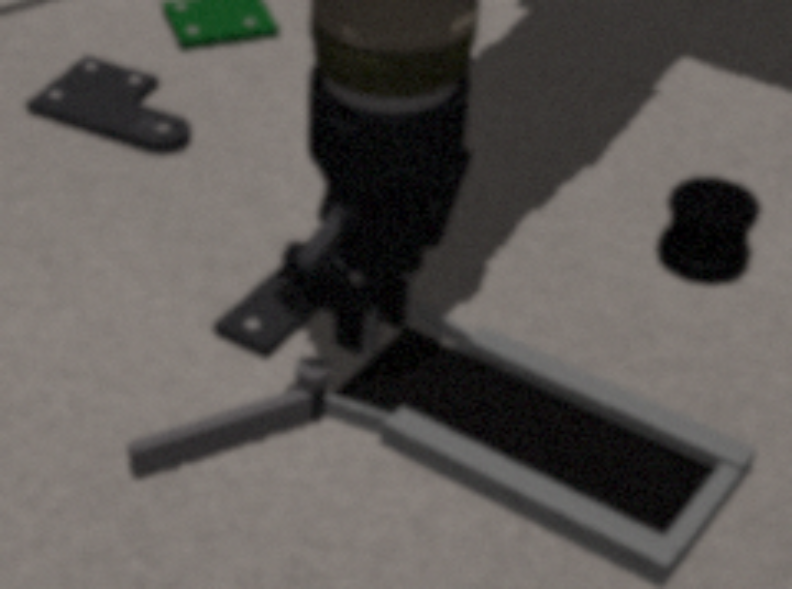

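The gripper hangs near the mouth. Its tips, at crop (350,345) and (400,320), look clearly above the floor. I'll measure their height.

```bash
python3 - <<'E'
from h import *
c=cam('scene')
for z in (0,.01,.02,.03,.04):
    p=ray(c,[(200+350/3.3,150+347/3.1),(200+392/3.3,150+322/3.1)],z); print(z,p.round(4).tolist(),(w2t(p)*1000).round().tolist())
# check of scene camera: tray's mouth-side mat corners, long tip etc
p=ray(c,[(200+338/3.3,150+395/3.1),(200+402/3.3,150+330/3.1)],0);print((w2t(p)*1000).round())
s=env.get_state();print(s['tcp_pos'],s['joint_pos'],s['tau'])
E
```

```text
0 [[0.5788, 0.1194], [0.5467, 0.1242]] [[-10.0, 6.0], [-4.0, 38.0]]
0.01 [[0.5875, 0.1255], [0.5559, 0.1302]] [[-5.0, -3.0], [1.0, 28.0]]
0.02 [[0.5962, 0.1316], [0.5652, 0.1362]] [[1.0, -12.0], [7.0, 19.0]]
0.03 [[0.6049, 0.1377], [0.5744, 0.1422]] [[7.0, -21.0], [13.0, 9.0]]
0.04 [[0.6136, 0.1437], [0.5836, 0.1482]] [[13.0, -30.0], [18.0, -0.0]]
[[  7. -30.]
 [  4.  35.]]
[ 0.58298208  0.13271734 -0.00301305] [ 8.96815167e-02  4.96112500e-01 -2.18339062e-01  8.56501338e-01
 -8.81227625e-05  1.62954974e+00] [-3.72167415e-04 -5.32168901e+01  2.51785254e+01 -6.44638596e-03
 -4.75142315e-04  5.49331025e-05]
```

The tips are about 20 mm up although the TCP reads -3 mm, so the height reading is offset. I'll lower on until contact shows.

```bash

python3 -m jog '[[0.43,0,0,0.004,0],[0.43,0,0,0.004,0],[0.43,0,0,0,0]]'|grep -E "tcp|wrist"
python3 -m jog '[[0.43,0,0,0.002,0],[0.43,0,0,0,0]]'|grep -E "tcp|wrist"
python3 -m jog '[[0.43,0,0,0.002,0],[0.43,0,0,0,0]]'|grep -E "tcp|wrist"
python3 -m jog '[[0.43,0,0,0.001,0],[0.43,0,0,0,0]]'|grep -E "tcp|wrist"
```

```text
tcp_pos: [0.5823, 0.1327, -0.012]
wrist_force: [-1.4, -0.6, -0.5]
tcp_pos: [0.5827, 0.1327, -0.0134]
wrist_force: [-0.5, -0.3, -0.0]
tcp_pos: [0.5829, 0.1327, -0.0152]
wrist_force: [-0.0, 0.3, 0.1]
tcp_pos: [0.583, 0.1327, -0.016]
wrist_force: [-0.0, 0.3, -0.7]
```

```bash

for k in a; do
python3 -m jog '[[0.43,0,0,0.0015,0],[0.43,0,0,0,0]]'|grep -E "tcp|wrist"
python3 -m jog '[[0.43,0,0,0.0015,0],[0.43,0,0,0,0]]'|grep -E "tcp|wrist"
python3 -m jog '[[0.43,0,0,0.0015,0],[0.43,0,0,0,0]]'|grep -E "tcp|wrist"
done
python3 - <<'E'
from h import *
c=cam('scene');cv2.imwrite('pics/s2.png',cv2.resize(c['img'][200:300,260:390,::-1],None,fx=6,fy=6))
E
```

```text
tcp_pos: [0.583, 0.1327, -0.0176]
wrist_force: [0.3, -1.3, 0.4]
tcp_pos: [0.5829, 0.1327, -0.0192]
wrist_force: [-0.6, -0.4, 1.0]
tcp_pos: [0.5829, 0.1327, -0.0207]
wrist_force: [-0.3, -0.0, 0.5]
```

View pics/s2.png

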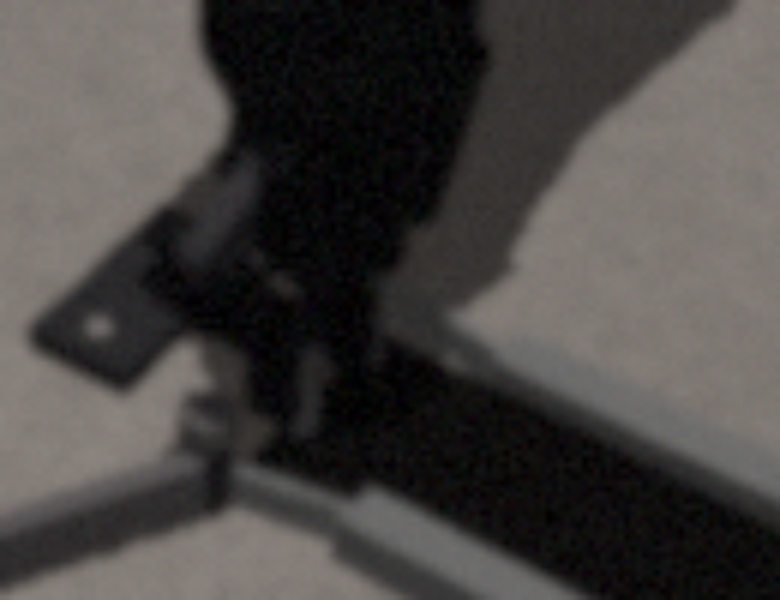

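```bash

python3 -m jog '[[0.43,0,0,0.0015,0],[0.43,0,0,0,0]]'|grep -E "tcp|wrist"
python3 -m jog '[[0.43,0,0,0.001,0],[0.43,0,0,0,0]]'|grep -E "tcp|wrist"
python3 -m jog '[[0.43,0,0,0.001,0],[0.43,0,0,0,0]]'|grep -E "tcp|wrist"
python3 -m jog '[[0.43,0,0,0.001,0],[0.43,0,0,0,0]]'|grep -E "tcp|wrist"
```

```text
tcp_pos: [0.5829, 0.1327, -0.0222]
wrist_force: [0.3, -1.3, -0.1]
tcp_pos: [0.5829, 0.1327, -0.0231]
wrist_force: [-0.2, -0.1, 0.1]
tcp_pos: [0.583, 0.1327, -0.0241]
wrist_force: [0.1, 0.4, 0.8]
tcp_pos: [0.583, 0.1327, -0.0251]
wrist_force: [-1.5, -0.4, 0.2]
```

```bash

python3 -m jog '[[0.43,0,0,0.001,0],[0.43,0,0,0,0]]'|grep -E "tcp|wrist"
python3 -m jog '[[0.43,0,0,0.001,0],[0.43,0,0,0,0]]'|grep -E "tcp|wrist"
python3 -m jog '[[0.43,0,0,0.001,0],[0.43,0,0,0,0]]'|grep -E "tcp|wrist"
python3 -m jog '[[0.43,0,0,0.001,0],[0.43,0,0,0,0]]'|grep -E "tcp|wrist"
python3 - <<'E'
from h import *
c=cam('scene');f=192/np.tan(np.radians(c['fov_y']/2))
for z in (0,.01,.02):
  for y in (-19,19):
    p=np.r_[t2w([.003,y/1000]),z,1]; q=np.linalg.inv(c['T'])@p; u=c['cx']+f*q[0]/-q[2]; v=c['cy']-f*q[1]/-q[2]; print(z,y,u.round(1),v.round(1),'crop2',((u-260)*6).round(),((v-200)*6).round())
E
```

```text
tcp_pos: [0.5831, 0.1327, -0.0252]
wrist_force: [-2.2, -0.4, 5.1]
tcp_pos: [0.5831, 0.1327, -0.0252]
wrist_force: [-3.9, -1.3, 11.7]
tcp_pos: [0.5832, 0.1327, -0.0253]
wrist_force: [-6.4, -1.5, 19.3]
tcp_pos: [0.5832, 0.1327, -0.0253]
wrist_force: [-8.5, -0.8, 25.4]
0 -19 304.2 272.9 crop2 265.0 438.0
0 19 316.4 261.2 crop2 339.0 367.0
0.01 -19 304.4 268.8 crop2 266.0 413.0
0.01 19 316.7 257.1 crop2 340.0 342.0
0.02 -19 304.6 264.6 crop2 268.0 388.0
0.02 19 317.0 252.9 crop2 342.0 317.0
```

Contact comes at a reading of -25 mm (24 mm gap), so pushing height is about -22. I'll go back over the bar and push it.

```bash

python3 -m jog '[[0.43,0,0,-0.03,0],[0.43,0,0,-0.02,0],[0.43,-0.03,0,0,0],[0.43,-0.03,0,0,0],[0.43,-0.03,0,0,0]]'>/dev/null
python3 -m jog '[[0.43,-0.037,0,0,0],[0.43,0,0,0.03,0],[0.43,0,0,0,0]]'|grep -E "tcp|wrist"
python3 to.py -122 1 -22 0
```

```text
tcp_pos: [0.5847, 0.0038, -0.0122]
wrist_force: [-1.1, 0.9, -0.5]
t9.87 now [-126.1    3.9] -12.2 az -0.4 | d [ 4.2  2.8  9.8 -0.4] F [-1.1  0.9 -0.5] gap 24.2 grip 0
```

```bash

python3 -m jog '[[0.43,0.004,0.002,0.009,0.3],[0.43,0,0,0,0],[0.43,0.01,0,0,0],[0.43,0.008,0,0,0],[0.43,0,0,0,0]]'|grep -E "tcp|wrist"
python3 -m jog '[[0.43,0.008,0,0,0],[0.43,0.008,0,0,0],[0.43,0.008,0,0,0],[0.43,0.008,0,0,0],[0.43,0.008,0,0,0]]'|grep -E "tcp|wrist"
python3 to.py 138 0 -22 0
python3 -m jog '[[0.43,0.008,0,0,0],[0.43,0.008,0,0,0],[0.43,0.008,0,0,0],[0.43,0.008,0,0,0],[0.43,0.008,0,0,0]]'|grep -E "tcp|wrist"
python3 to.py 138 0 -22 0
python3 - <<'E'
from h import *
c=cam('scene');np.save('x.npy',c['img']);cv2.imwrite('pics/s3.png',cv2.resize(c['img'][200:330,240:440,::-1],None,fx=4,fy=4))
E
```

```text
tcp_pos: [0.5887, 0.0305, -0.0171]
wrist_force: [-0.6, -0.0, -0.1]
tcp_pos: [0.5878, 0.0685, -0.0175]
wrist_force: [-0.1, -2.5, 1.9]
t10.70 now [-61.6  -1.4] -17.5 az -0.5 | d [199.6  -3.2   4.5  -0.5] F [-0.1 -2.5  1.9] gap 24.4 grip 2
tcp_pos: [0.5867, 0.1083, -0.0176]
wrist_force: [1.0, -3.6, 4.5]
t11.12 now [-21.7  -1.7] -17.6 az -0.5 | d [159.7  -3.2   4.4  -0.5] F [ 1.  -3.6  4.5] gap 24.6 grip 3
```

View pics/s3.png

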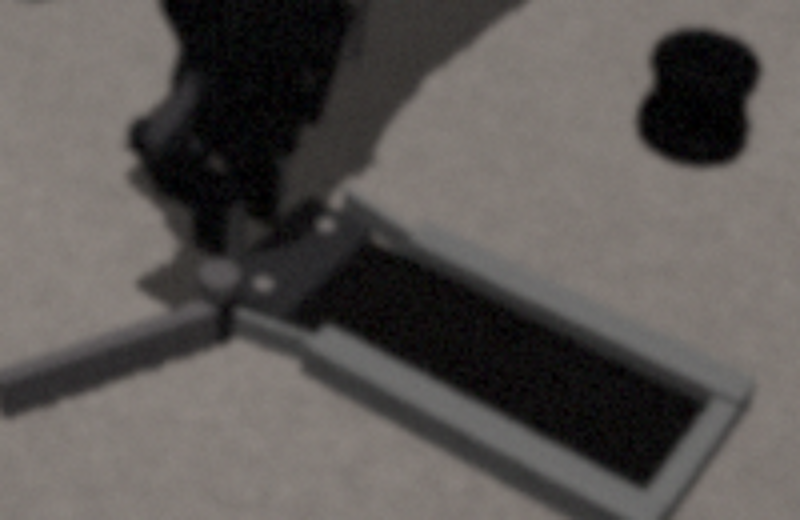

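The bar is entering the mouth squarely, with its holes at crop (262,283) and (326,225). I'll lower the tips a little and push on.

```bash

python3 -m jog '[[0.43,-0.008,-0.002,0,-0.5],[0.43,0,0,0.003,0],[0.43,0.008,0,0,0],[0.43,0.008,0,0,0],[0.43,0.008,0,0,0]]'|grep -E "tcp|wrist"
python3 -m jog '[[0.43,0.008,0,0,0],[0.43,0.008,0,0,0],[0.43,0.008,0,0,0],[0.43,0.008,0,0,0],[0.43,0.008,0,0,0]]'|grep -E "tcp|wrist"
python3 -m jog '[[0.43,0.008,0,0,0],[0.43,0.008,0,0,0],[0.43,0.008,0,0,0],[0.43,0.008,0,0,0],[0.43,0.008,0,0,0]]'|grep -E "tcp|wrist"
python3 to.py 138 0 -22 0
```

```text
tcp_pos: [0.5832, 0.1243, -0.0215]
wrist_force: [-0.1, 0.7, -0.5]
tcp_pos: [0.5823, 0.1648, -0.0209]
wrist_force: [0.5, -0.5, 0.2]
tcp_pos: [0.581, 0.2045, -0.0209]
wrist_force: [-0.6, 0.6, 0.0]
t12.42 now [74.6  0.6] -20.9 az -0.0 | d [63.4  0.6  1.1 -0. ] F [-0.6  0.6  0. ] gap 24.3 grip 0
```

```bash

python3 -m jog '[[0.43,0.008,0,0,0],[0.43,0.008,0,0,0],[0.43,0.008,0,0,0],[0.43,0.008,0,0,0],[0.43,0.008,0,0,0]]'|grep -E "tcp|wrist"
python3 -m jog '[[0.43,0.008,0,0,0],[0.43,0.004,0,0,0],[0.43,0.003,0,0,0],[0.43,0,0,0,0]]'|grep -E "tcp|wrist"
python3 -m jog '[[0.43,0.003,0,0,0],[0.43,0.003,0,0,0],[0.43,0,0,0,0]]'|grep -E "tcp|wrist"
python3 -m jog '[[0.43,0.002,0,0,0],[0.43,0,0,0,0]]'|grep -E "tcp|wrist"
python3 to.py 138 0 -22 0
```

```text
tcp_pos: [0.5796, 0.2445, -0.0209]
wrist_force: [-0.1, -0.8, 0.1]
tcp_pos: [0.579, 0.2594, -0.0209]
wrist_force: [0.2, -0.2, -0.5]
tcp_pos: [0.5789, 0.265, -0.021]
wrist_force: [1.2, -0.2, -0.1]
tcp_pos: [0.5788, 0.2668, -0.0209]
wrist_force: [-0.1, 0.1, 0.1]
t13.58 now [136.9   0.6] -20.9 az -0.0 | d [ 1.1  0.6  1.1 -0. ] F [-0.1  0.1  0.1] gap 24.3 grip 0
```

```bash

python3 -m jog '[[0.43,0.002,0,0,0],[0.43,0,0,0,0]]'|grep -E "wrist"
python3 -m jog '[[0.43,0.002,0,0,0],[0.43,0,0,0,0]]'|grep -E "wrist"
python3 -m jog '[[0.43,0.0015,0,0,0],[0.43,0,0,0,0]]'|grep -E "wrist"
python3 to.py 138 0 -22 0
python3 - <<'E'
from h import *
c=cam('scene');cv2.imwrite('pics/s4.png',cv2.resize(c['img'][200:330,240:440,::-1],None,fx=4,fy=4))
E
```

```text
wrist_force: [-0.2, -0.1, -0.0]
wrist_force: [1.2, -5.9, 0.6]
wrist_force: [1.5, -9.9, 2.2]
t14.08 now [139.3   0.3] -20.9 az -0.1 | d [-1.3  0.3  1.1 -0.1] F [ 1.5 -9.9  2.2] gap 24.6 grip 5
```

View pics/s4.png

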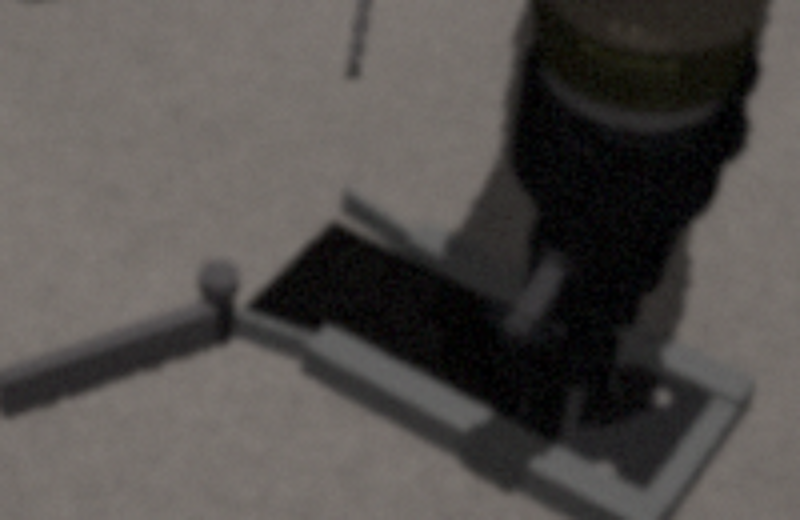

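The bar is seated against the back wall, its hole at crop (662,397). Next is the short plate, gripped across its arm.

```bash

python3 -m jog '[[0.43,-0.012,0,0,0],[0.43,-0.01,0,-0.03,0],[0.43,0,0,-0.04,0],[0.1,0,0,-0.04,0],[0,0,0,0,0]]'|grep -E "wrist"
python3 - <<'E'
from h import *
c=cam()
for k,b in dict(short=(365,140,430,200),long=(262,178,335,235)).items():
    p,a,r=pose(c,b,k,95); 
    d=np.radians(a);R=np.array([[np.cos(d),-np.sin(d)],[np.sin(d),np.cos(d)]])
    print(k,(w2t(p)*1000).round(1),(a-92)%360,r)
    for g in ([.012,-.018],[-.027,.018],[-.027,-.018]): print('  grasp',g,(w2t(p+R@np.array(g))*1000).round(1))
for n,uv,z in (('tin',(311,100),.04),('lens',(118,249),.046)): print(n,(w2t(ray(c,[uv],z))*1000).round())
E
python3 to.py -470 0 40 15
```

```text
wrist_force: [2.5, -0.2, 1.8]
short [-486.    24.9] 195.2809524375969 1.0528527600975779
  grasp [0.012, -0.018] [-502.4   39.1]
  grasp [-0.027, 0.018] [-455.2   14.7]
  grasp [-0.027, -0.018] [-464.7   49.4]
long [-269.5  110.3] 9.041952879517325 1.0030736048475628
  grasp [0.012, -0.018] [-254.8   94.4]
  grasp [-0.027, 0.018] [-298.9  123.9]
  grasp [-0.027, -0.018] [-293.3   88.3]
tin [[-300. -110.]]
lens [[ 90. 191.]]
t14.60 now [121.1  -3.3] 94.7 az -0.0 | d [-591.1   -2.9   54.7  -15. ] F [ 0.5 -0.6 -0.3] gap 42.8 grip 0
```

```bash

python3 -m jog '[[-0.1,-0.039,-0.0026,0,0],[-0.1,-0.039,-0.0026,0,0],[-0.1,-0.039,-0.0026,0,0],[-0.1,-0.039,-0.0026,0,0],[-0.1,-0.039,-0.0026,0,0]]'>/dev/null
python3 -m jog '[[-0.1,-0.039,-0.0026,0,0],[-0.1,-0.039,-0.0026,0,0],[-0.1,-0.039,-0.0026,0,0],[-0.1,-0.039,-0.0026,0,0],[-0.1,-0.039,-0.0026,0,0]]'>/dev/null
python3 -m jog '[[-0.1,-0.039,-0.0026,0,0],[-0.1,-0.039,-0.0026,0,0],[-0.1,-0.039,-0.0026,0,0],[-0.1,-0.039,-0.0026,0,0],[-0.1,-0.039,-0.0026,0,0]]'>/dev/null
python3 -m jog '[[-0.1,-0.039,-0.0026,0,0],[-0.1,0,0,0,-7],[-0.1,0,0,0,-7],[-0.1,0,0,0,-1],[-0.1,0,0,0,0]]'>/dev/null
python3 to.py -502 39 0 15.3
```

```text
t16.27 now [-503.3   43.2] 87.9 az 14.8 | d [ 0.2  4.4 87.9 -0.5] F [ 0.7  0.1 -1. ] gap 47.1 grip 0
```

```bash

python3 -m jog '[[-0.1,0,0.004,0.04,-0.5],[-0.1,0,0,0.04,0],[-0.1,0,0,0.008,0],[-0.1,0,0,0,0]]'|grep -E "tcp|wrist"
python3 to.py -502 39 -22 15.3
python3 -m jog '[[-0.1,0,0,0.006,0],[-0.1,0,0,0.004,0],[-0.1,0,0,0,0]]'|grep -E "tcp|wrist"
python3 -m jog '[[-0.1,0,0,0.004,0],[-0.1,0,0,0,0]]'|grep -E "tcp|wrist"
python3 to.py -502 39 -22 15.3
```

```text
tcp_pos: [0.5602, -0.3704, -0.0029]
wrist_force: [-0.4, 0.4, 0.6]
t16.60 now [-499.3   41.4] -2.9 az 15.4 | d [-3.3  1.6 19.1  0.1] F [-0.4  0.4  0.6] gap 46.5 grip 0
tcp_pos: [0.564, -0.3744, -0.0075]
wrist_force: [0.9, 0.3, -0.4]
tcp_pos: [0.5636, -0.3742, -0.0121]
wrist_force: [-1.0, 0.3, -1.2]
t17.02 now [-503.1   38.2] -12.1 az 15.5 | d [ 1.3 -0.5  9.9  0.2] F [-1.   0.3 -1.2] gap 47.0 grip 0
```

```bash

python3 -m jog '[[-0.1,0,0,0.005,0],[-0.1,0,0,0.003,0],[-0.1,0,0,0,0]]'|grep -E "tcp|wrist"
python3 -m jog '[[-0.1,0,0,0.002,0],[-0.1,0,0,0,0]]'|grep -E "tcp|wrist"
python3 -m jog '[[-0.1,0,0,0.002,0],[-0.1,0,0,0,0]]'|grep -E "tcp|wrist"
python3 -m jog '[[-0.1,0,0,0.002,0],[-0.1,0,0,0,0]]'|grep -E "tcp|wrist"
```

```text
tcp_pos: [0.5626, -0.3734, -0.0217]
wrist_force: [1.2, 0.4, 0.4]
tcp_pos: [0.5629, -0.3736, -0.0233]
wrist_force: [-0.1, -0.1, -0.2]
tcp_pos: [0.563, -0.3736, -0.0252]
wrist_force: [-0.2, -0.7, -1.0]
tcp_pos: [0.563, -0.3736, -0.0272]
wrist_force: [-0.4, -0.0, 0.3]
```

```bash

python3 -m jog '[[-0.1,0,0,-0.0015,0],[0.4,0,0,0,0],[0.4,0,0,0,0],[0.4,0,0,0,0],[0.4,0,0,0,0]]' 60|grep -E "tcp|force|gap"
python3 -m jog '[[0.4,0,0,0,0],[0.4,0,0,0,0]]' |grep -E "tcp|force|gap"
python3 to.py -502 39 -22 15.3
```

```text
tcp_pos: [0.5635, -0.3741, -0.0247]
wrist_force: [0.7, -0.3, 4.6]
finger_gap: 0.0343
grip_force: 61.0
tcp_pos: [0.5635, -0.374, -0.0247]
wrist_force: [0.0, 0.3, 6.2]
finger_gap: 0.0341
grip_force: 61.2
t18.35 now [-503.    38.2] -24.7 az 15.5 | d [ 1.2 -0.5 -2.7  0.2] F [0.  0.3 6.2] gap 34.1 grip 61
```

```bash

python3 -m jog '[[0.4,0,0,-0.01,0],[0.4,0,0,-0.005,5.2],[0.4,0,0,0,5.2],[0.4,0,0,0,5.1],[0.4,0,0,0,0]]'|grep -E "tcp|force|gap"
python3 to.py -60 18 -22 0
python3 - <<'E'
from h import *
c=cam(); g=c['img'].max(2)[140:215,365:440]; print('dark px at old place',(g<90).sum())
E
```

```text
tcp_pos: [0.5627, -0.3734, -0.0105]
wrist_force: [0.5, -0.5, -1.3]
finger_gap: 0.0342
grip_force: 60.6
t18.77 now [-502.4   39.1] -10.5 az -0.2 | d [ 4.424e+02  1.990e+01  1.150e+01 -2.000e-01] F [ 0.5 -0.5 -1.3] gap 34.2 grip 61
dark px at old place 3635
```

```bash

python3 -m jog '[[0.4,0.022,0.001,0,0],[0.4,0.022,0.001,0,0],[0.4,0.022,0.001,0,0],[0.4,0.022,0.001,0,0],[0.4,0.022,0.001,0,0]]'>/dev/null
python3 -m jog '[[0.4,0.022,0.001,0,0],[0.4,0.022,0.001,0,0],[0.4,0.022,0.001,0,0],[0.4,0.022,0.001,0,0],[0.4,0.022,0.001,0,0]]'>/dev/null
python3 -m jog '[[0.4,0.022,0.001,0,0],[0.4,0.022,0.001,0,0],[0.4,0.022,0.001,0,0],[0.4,0.022,0.001,0,0],[0.4,0.022,0.001,0,0]]'>/dev/null
python3 -m jog '[[0.4,0.022,0.001,0,0],[0.4,0.022,0.001,0,0],[0.4,0.018,0.001,0,0],[0.4,0.01,0.001,0,0],[0.4,0,0,0,0]]'|grep force
python3 to.py -72 18 -23 0
python3 - <<'E'
from h import *
c=cam();cv2.imwrite('pics/t5.png',cv2.resize(c['img'][100:220,60:260,::-1],None,fx=4,fy=4))
E
```

```text
wrist_force: [0.1, -0.5, -1.5]
grip_force: 60.5
t20.48 now [-98.8  19.7] -10.5 az 0.2 | d [26.8  1.8 12.5  0.2] F [ 0.1 -0.5 -1.5] gap 34.5 grip 61
```

```bash

python3 -m jog '[[0.4,0,0.0015,0.008,0.2],[0.4,0,0,0.004,0],[0.4,0,0,0,0]]'|grep -E "tcp|wrist"
python3 -m jog '[[0.4,0,0,0.001,0],[0.4,0,0,0,0]]'|grep -E "tcp|wrist"
python3 -m jog '[[0.4,0.01,0,0,0],[0.4,0.01,0,0,0],[0.4,0.01,0,0,0],[0.4,0.01,0,0,0],[0.4,0,0,0,0]]'|grep -E "tcp|wrist"
python3 to.py -16 18 -24 0
```

```text
tcp_pos: [0.5688, 0.0277, -0.0239]
wrist_force: [0.5, 0.2, -2.0]
tcp_pos: [0.5695, 0.028, -0.0239]
wrist_force: [-0.3, 0.2, -0.6]
tcp_pos: [0.5683, 0.0713, -0.0233]
wrist_force: [0.2, -0.5, -1.0]
t21.37 now [-58.1  18. ] -23.3 az -0.1 | d [42.1 -0.1  0.7 -0.1] F [ 0.2 -0.5 -1. ] gap 34.2 grip 61
```

```bash

python3 -m jog '[[0.4,0.008,0,0.001,0],[0.4,0.008,0,0,0],[0.4,0.006,0,0,0],[0.4,0,0,0,0]]'|grep -E "tcp|wrist"
python3 -m jog '[[0.4,0.005,0,0,0],[0.4,0.005,0,0,0],[0.4,0.005,0,0,0],[0.4,0.004,0,0,0],[0.4,0,0,0,0]]'|grep -E "tcp|wrist"
python3 to.py -16 18 -24 0
```

```text
tcp_pos: [0.5677, 0.0921, -0.0245]
wrist_force: [0.0, -0.4, -1.5]
tcp_pos: [0.5672, 0.1105, -0.0244]
wrist_force: [0.1, -0.2, -1.5]
t22.12 now [-18.9  17.7] -24.4 az -0.2 | d [ 2.9 -0.3 -0.4 -0.2] F [ 0.1 -0.2 -1.5] gap 34.1 grip 61
```

```bash

python3 -m jog '[[0.4,0,0,0.001,0],[0.4,0,0,0.001,0],[0,0,0,0,0],[-0.1,0,0,0,0],[-0.1,0,0,0,0]]'|grep -E "tcp|force|gap"
python3 -m jog '[[-0.1,0,0,-0.03,0],[-0.1,0,0,-0.02,0],[-0.1,-0.02,0,0,0],[0.5,-0.03,0.006,0,0],[1,-0.02,0,0,0]]'>/dev/null
python3 -m jog '[[1,0,0,0.01,0],[1,0,0,0,0],[1,0,0,0,0],[1,0,0,0,0]]'|grep -E "tcp|force|gap"
python3 to.py -85 12 -20 0
python3 - <<'E'
from h import *
c=cam();cv2.imwrite('pics/t6.png',cv2.resize(c['img'][80:220,60:260,::-1],None,fx=4,fy=4))
g=c['img'].max(2)
print((g[135:185:3,150:215:3]))
E
```

```text
tcp_pos: [0.5674, 0.1095, -0.0264]
wrist_force: [-0.1, 0.1, -0.6]
finger_gap: 0.0468
grip_force: 0.0
tcp_pos: [0.5748, 0.0407, 0.0131]
wrist_force: [0.1, 0.2, 0.3]
finger_gap: -0.0001
grip_force: 0.0
t23.28 now [-88.9  12.5] 13.1 az -0.2 | d [ 3.9  0.5 33.1 -0.2] F [0.1 0.2 0.3] gap -0.1 grip 0
[[124 123 120 118 116 113 110 107 103  98  92  85  78 113 125 103  40  39
   40  40  45  45]
 [124 122 120 118 116 113 111 107 102  97  92  85  77  68 120  99  41  40
   41  39  46  44]
 [124 123 120 118 116 113 111 106 103  97  92  86  77  68  93  94  40  41
   40  41  43  42]
 [123 122 119 118 116 113 110 106 102  98  91  85  78  68  57  90  39  40
   41  43  42  41]
 [123 123 120 118 116 113 111 107 102  99  93  86  77  70  56  73  40  39
   39  44  43  41]
 [123 122 119 118 116 113 110 106 102  98  92  87  79  70  58  51  40  39
   41  41  42  42]
 [123 122 120 118 116 113 111 107 103  98  93  87  77  70  58  44  41  40
   41  40  41  41]
 [123 121 119 118 116 111 110 107 102  98  92  87  78  69  58  44  41  41
   41  44  44  41]
 [123 122 120 118 117 113 111 106 104  98  92  87  78  69  58  44  39  39
   27  28  38  30]
 [124 122 121 117 117 114 111 106 103  99  91  86  78  69  58  45  40  41
   16  12   9   7]
 [123 121 119 118 116 112 110 107 103  97  91  86  78  69  59  45  40  39
    8   7   7  37]
 [123 122 119 117 116 112 111 106 103  98  93  84  78  69  58  44  41  11
    8   8   8  16]
 [123 122 119 118 116 113 110 106 103  98  91  85  78  68  57  44  16  18
   21   9  10  58]
 [122 122 120 118 116 112 110 106 103  97  91  85  77  68  57  44  70  23
   22  20  21  61]
 [123 123 119 117 116 113 109 106 102  97  93  85  77  68  57  44  58  17
   22  14   8  70]
 [123 121 119 117 116 112 110 106 102  97  90  84  77  67  57  44  16  16
   23  14  11  74]
 [123 121 119 117 115 113 110 105 101  96  91  84  76  68  56  44  16  17
   24  15   9  73]]
```

```bash

python3 -m jog '[[1,0.003,0,0.02,0],[1,0,0,0.007,0],[1,0,0,0,0]]'|grep -E "tcp|wrist"
python3 -m jog '[[1,0,0,0.002,0],[1,0,0,0,0]]'|grep -E "tcp|wrist"
python3 -m jog '[[1,0,0,0.002,0],[1,0,0,0,0]]'|grep -E "tcp|wrist"
python3 to.py -85 12 -20 0
```

```text
tcp_pos: [0.5732, 0.0439, -0.0153]
wrist_force: [-0.4, -0.1, 0.5]
tcp_pos: [0.5753, 0.0432, -0.0153]
wrist_force: [0.2, 0.4, -0.4]
tcp_pos: [0.5757, 0.0429, -0.0171]
wrist_force: [0.7, -0.6, -0.5]
t23.92 now [-86.7  11.6] -17.1 az -0.2 | d [ 1.7 -0.4  2.9 -0.2] F [ 0.7 -0.6 -0.5] gap -0.3 grip 0
```

```bash

python3 -m jog '[[1,0,0,0.0015,0],[1,0.008,0,0,0],[1,0.008,0,0,0],[1,0.008,0,0,0],[1,0,0,0,0]]'|grep -E "tcp|wrist"
python3 -m jog '[[1,0.006,0,0,0],[1,0.006,0,0,0],[1,0.006,0,0,0],[1,0.006,0,0,0],[1,0.006,0,0,0]]'|grep -E "tcp|wrist"
python3 -m jog '[[1,0.006,0,0,0],[1,0.006,0,0,0],[1,0.006,0,0,0],[1,0.006,0,0,0],[1,0.006,0,0,0]]'|grep -E "tcp|wrist"
python3 -m jog '[[1,0.006,0,0,0],[1,0.006,0,0,0],[1,0.003,0,0,0],[1,0,0,0,0]]'|grep -E "tcp|wrist"
python3 to.py 52 12 -19 0
```

```text
tcp_pos: [0.5744, 0.0688, -0.0188]
wrist_force: [0.3, 0.5, 0.5]
tcp_pos: [0.5736, 0.0975, -0.0189]
wrist_force: [-0.1, -0.9, 0.5]
tcp_pos: [0.5727, 0.1275, -0.0189]
wrist_force: [0.5, -0.7, -0.3]
tcp_pos: [0.5722, 0.1428, -0.0189]
wrist_force: [-0.6, -1.0, 0.3]
t25.50 now [13.2 11.5] -18.9 az -0.2 | d [38.8 -0.6  0.1 -0.2] F [-0.6 -1.   0.3] gap 0.3 grip 0
```

```bash

python3 -m jog '[[1,0.006,0,0,0],[1,0.006,0,0,0],[1,0.006,0,0,0],[1,0.005,0,0,0],[1,0,0,0,0]]'|grep -E "tcp|wrist"
python3 -m jog '[[1,0.004,0,0,0],[1,0.003,0,0,0],[1,0,0,0,0]]'|grep -E "tcp|wrist"
python3 -m jog '[[1,0.002,0,0,0],[1,0.002,0,0,0],[1,0,0,0,0]]'|grep -E "tcp|wrist"
python3 -m jog '[[1,0.002,0,0,0],[1,0,0,0,0]]'|grep -E "tcp|wrist"
python3 to.py 54 12 -19 0
```

```text
tcp_pos: [0.5715, 0.1661, -0.0189]
wrist_force: [0.8, -0.6, -0.4]
tcp_pos: [0.5713, 0.1725, -0.0189]
wrist_force: [0.2, 1.5, -0.6]
tcp_pos: [0.5712, 0.1761, -0.0189]
wrist_force: [-0.7, -0.9, 0.4]
tcp_pos: [0.5711, 0.178, -0.0189]
wrist_force: [0.1, 0.1, 0.4]
t26.58 now [48.5 11.4] -18.9 az -0.2 | d [ 5.5 -0.6  0.1 -0.2] F [0.1 0.1 0.4] gap 0.2 grip 0
```

```bash

python3 -m jog '[[1,-0.015,0,0,0],[1,-0.01,0,-0.04,0],[0.5,-0.03,0,-0.04,-7],[0,-0.03,0,-0.04,-7],[-0.5,-0.03,0,0,-7]]'>/dev/null
python3 -m jog '[[-0.7,0,0,0,-7],[-0.7,0,0,0,-7],[-0.7,0,0,0,-7],[-0.7,0,0,0,-7],[-0.7,0,0,0,-7]]'>/dev/null
python3 -m jog '[[-0.7,0,0,0,-7],[-0.7,0,0,0,-7],[-0.7,0,0,0,-7],[-0.7,0,0,0,-7],[-0.7,0,0,0,-7]]'>/dev/null
python3 to.py -299 124 60 99
python3 - <<'E'
from h import *
c=cam()
p,a,r=pose(c,(262,178,335,235),'long',95); print('long',(w2t(p)*1000).round(1),a-92,r)
E
```

```text
t27.83 now [-55.5   1.4] 87.8 az -268.9 | d [ 127.3 -241.    27.8   -7.9] F [-0.1  0.1  0.1] gap 72.8 grip 0
long [-274.1  110.9] 7.93801932876211 0.8825712527953827
```

```bash

python3 -m jog '[[-0.7,0.018,-0.0344,0,0],[-0.7,0.018,-0.0344,0,0],[-0.7,0.018,-0.0344,0,0],[-0.7,0.018,-0.0344,0,0],[-0.7,0.018,-0.0344,0,0]]'>/dev/null
python3 -m jog '[[-0.7,0.018,-0.0344,0,0],[-0.7,0.018,-0.0344,0,-4],[-0.7,0,0,0.04,-4],[-0.7,0,0,0.03,0],[-0.7,0,0,0,0]]'>/dev/null
python3 to.py -299 124 -20 99.1
```

```text
t28.72 now [-296.9  128.5] 13.2 az -261.5 | d [-4.1 -2.8 33.2 -0.6] F [-1.3  0.   0.2] gap 72.4 grip 0
```

```bash

python3 -m jog '[[-0.7,-0.003,-0.002,0.01,-0.6],[-0.7,0,0,0.01,0],[-0.7,0,0,0,0]]'>/dev/null
python3 to.py -299 124 -20 99.1
python3 -m jog '[[-0.7,0,0,0.004,0],[-0.7,0,0,0.003,0],[-0.7,0,0,0,0]]'|grep -E "tcp|wrist"
python3 -m jog '[[-0.7,0,0,0.003,0],[-0.7,0,0,0.002,0],[-0.7,0,0,0,0]]'|grep -E "tcp|wrist"
python3 to.py -299 124 -20 99.1
```

```text
t28.97 now [-299.3  120.4] -2.7 az -260.6 | d [ 3.5  0.9 17.3  0.3] F [-0.5 -0.3 -0.2] gap 73.0 grip 0
tcp_pos: [0.4741, -0.1735, -0.0091]
wrist_force: [0.2, -0.7, 0.1]
tcp_pos: [0.4736, -0.1736, -0.0144]
wrist_force: [-0.9, -1.0, -0.4]
t29.47 now [-299.5  121.1] -14.4 az -260.6 | d [2.8 1.  5.6 0.3] F [-0.9 -1.  -0.4] gap 72.4 grip 0
```

```bash

python3 -m jog '[[-0.7,0.002,0,0.004,0],[-0.7,0,0,0.003,0],[-0.7,0,0,0,0]]'|grep -E "tcp|wrist"
python3 -m jog '[[-0.7,0,0,0.003,0],[-0.7,0,0,0,0]]'|grep -E "tcp|wrist"
python3 -m jog '[[-0.7,0,0,0.002,0],[-0.7,0,0,0,0]]'|grep -E "tcp|wrist"
python3 -m jog '[[-0.7,0,0,0.002,0],[-0.7,0,0,0,0]]'|grep -E "tcp|wrist"
python3 to.py -299 124 -20 99.1
```

```text
tcp_pos: [0.4711, -0.1738, -0.0219]
wrist_force: [-0.4, -0.0, 0.4]
tcp_pos: [0.4716, -0.174, -0.0247]
wrist_force: [0.1, -0.2, -0.4]
tcp_pos: [0.4717, -0.174, -0.0265]
wrist_force: [-0.4, -0.0, 0.4]
tcp_pos: [0.4717, -0.174, -0.0285]
wrist_force: [0.4, -0.2, -0.3]
t30.22 now [-299.9  123.1] -28.5 az -260.6 | d [ 0.8  1.1 -8.5  0.3] F [ 0.4 -0.2 -0.3] gap 72.8 grip 0
```

```bash

python3 -m jog '[[-0.7,0,0,0.002,0],[-0.7,0,0,0,0]]'|grep -E "tcp|wrist"
python3 -m jog '[[-0.2,0,0,0,0],[-0.2,0,0,0,0],[-0.2,0,0,0,0],[-0.2,0,0,0,0],[-0.2,0,0,0,0]]' 60|grep -E "tcp|force|gap"
python3 to.py -299 124 -20 99.1
```

```text
tcp_pos: [0.4717, -0.174, -0.0305]
wrist_force: [-0.4, -1.1, -0.6]
tcp_pos: [0.4719, -0.174, -0.0297]
wrist_force: [-2.2, 1.7, 5.2]
finger_gap: 0.0578
grip_force: 67.4
t30.80 now [-299.9  122.9] -29.7 az -260.6 | d [ 1.   1.1 -9.7  0.3] F [-2.2  1.7  5.2] gap 57.8 grip 67
```

```bash

python3 -m jog '[[-0.2,0,0,-0.01,0],[-0.2,0,0,0,4.7],[-0.2,0,0,0,4.7],[-0.2,0,0,0,0]]'|grep -E "force|gap"
python3 to.py -110 16 -20 90
python3 - <<'E'
from h import *
c=cam(); g=c['img'].max(2).astype(np.float32)
f=192/np.tan(np.radians(c['fov_y']/2)); Ti=np.linalg.inv(c['T'])
def px(x,y,z):
    p=np.r_[t2w([x,y]),z,1]; q=Ti@p; return c['cx']-f*q[0]/q[2], c['cy']+f*q[1]/q[2]
for x in range(40,190,8):
    row=[]
    for y in range(-40,41,3):
        u,v=px(x/1000,y/1000,.01); row.append(int(cv2.getRectSubPix(g,(1,1),(u,v))[0,0]))
    print(x,*row)
E
```

```text
wrist_force: [0.7, -0.2, -2.3]
finger_gap: 0.0584
grip_force: 65.3
t31.13 now [-300.1  122.9] -19.8 az -270.1 | d [-1.064e+02  1.903e+02  2.000e-01 -1.000e-01] F [ 0.7 -0.2 -2.3] gap 58.4 grip 65
40 108 30 8 6 10 14 14 15 15 14 14 14 15 14 13 15 14 14 15 15 15 15 14 15 15 18 85
48 166 165 102 5 5 14 15 14 14 14 14 13 13 13 15 13 13 13 13 14 14 14 14 29 117 167 167
56 166 165 99 6 11 15 14 14 14 14 14 14 14 14 13 13 13 14 16 16 15 11 11 28 117 167 167
64 165 164 103 4 11 14 15 15 14 14 14 16 15 14 32 64 74 74 74 74 73 73 71 52 99 168 167
72 165 166 126 5 10 14 15 14 14 14 14 13 16 49 74 74 74 78 105 110 79 73 74 79 126 168 167
80 164 165 125 5 6 15 14 15 15 14 14 15 22 58 81 90 92 99 145 131 99 97 102 106 133 168 167
88 163 164 123 8 7 14 14 13 14 13 13 13 20 54 82 99 96 81 102 104 88 96 104 94 118 168 167
96 163 166 147 10 7 15 15 14 14 13 14 14 17 52 71 71 71 71 72 73 74 71 71 74 115 167 167
104 162 167 147 9 13 15 13 15 15 14 14 14 18 52 70 71 70 70 70 70 70 70 70 74 117 167 166
112 161 165 145 19 27 31 32 33 33 33 34 35 37 53 62 63 70 71 71 72 72 72 72 72 105 167 167
120 160 164 144 40 62 69 69 69 70 70 69 70 70 70 70 69 69 70 69 70 71 70 69 69 107 166 166
128 160 164 144 69 123 151 102 68 68 68 68 68 68 68 68 68 67 79 138 157 102 64 68 67 107 166 165
136 159 163 142 61 70 77 67 66 66 66 66 66 66 65 65 65 65 66 76 86 70 65 65 64 97 157 164
144 158 162 139 37 12 14 15 16 16 14 14 14 11 12 11 11 12 11 10 13 15 14 14 14 70 153 165
152 158 161 141 56 60 63 62 62 63 63 64 64 65 65 65 66 67 67 67 67 67 67 66 66 101 158 165
160 157 160 138 55 63 66 65 65 65 66 65 65 66 65 65 65 65 65 65 66 65 65 65 65 90 152 164
168 157 159 137 71 140 178 158 64 64 64 63 63 63 63 63 63 63 63 63 70 141 181 133 68 91 153 165
176 157 158 143 64 63 62 62 62 62 62 62 62 62 62 62 62 62 62 62 62 62 63 63 63 92 153 163
184 156 157 141 62 53 52 53 53 54 55 57 57 56 57 56 54 54 54 55 55 58 62 61 61 81 150 163
```

```bash

python3 -m jog '[[-0.2,-0.0216,0,0,0],[-0.2,-0.0216,0,0,0],[-0.2,-0.0216,0,0,0],[-0.2,-0.0216,0,0,0],[-0.2,-0.0216,0,0,0]]'>/dev/null
python3 -m jog '[[-0.2,0,0.024,0,0],[-0.2,0,0.024,0,0],[-0.2,0,0.024,0,0],[-0.2,0,0.024,0,0],[-0.2,0,0.024,0,0]]'>/dev/null
python3 -m jog '[[-0.2,0,0.024,0,0],[-0.2,0,0.024,0,0],[-0.2,0,0.015,0,0],[-0.2,0,0.01,0,0],[-0.2,0,0,0,0]]'|grep -E "force|gap"
python3 to.py -100 14.6 -29 90
python3 - <<'E'
from h import *
c=cam('scene');cv2.imwrite('pics/s7.png',cv2.resize(c['img'][190:330,200:440,::-1],None,fx=3.3,fy=3.3))
E
```

```text
wrist_force: [0.0, -0.6, -2.0]
finger_gap: 0.0581
grip_force: 65.4
t32.43 now [-105.1   15.3] -20.4 az -269.8 | d [-0.7  5.1  8.6  0.2] F [ 0.  -0.6 -2. ] gap 58.1 grip 65
```

View pics/s7.png

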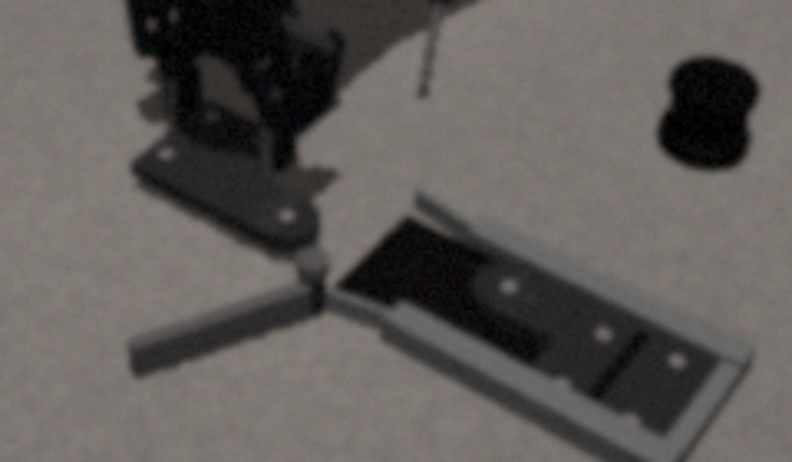

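```bash

python3 -m jog '[[-0.2,-0.0007,0,0.006,0],[-0.2,0,0,0.003,0],[-0.2,0,0,0,0]]'|grep -E "tcp|wrist"
python3 to.py 5 14.6 -29 90
python3 - <<'E'
from h import *
# long arm edges in scene camera profile along tray y, at plate top
c=cam('scene'); g=c['img'].max(2).astype(np.float32)
f=192/np.tan(np.radians(c['fov_y']/2)); Ti=np.linalg.inv(c['T'])
for x in range(-60,0,6):
    r=[]
    for y in range(-54,13,3):
        q=Ti@np.r_[t2w([x/1000,y/1000]),.011,1]; r.append(int(cv2.getRectSubPix(g,(1,1),(c['cx']-f*q[0]/q[2],c['cy']+f*q[1]/q[2]))[0,0]))
    print(x,*r)
E
```

```text
tcp_pos: [0.5741, 0.0214, -0.0295]
wrist_force: [0.9, -0.2, -1.3]
t32.73 now [-108.2   13.9] -29.5 az -270.1 | d [ 9.000e-01  1.132e+02 -5.000e-01 -1.000e-01] F [ 0.9 -0.2 -1.3] gap 58.2 grip 65
-60 130 125 103 59 25 31 36 43 42 42 41 38 43 40 43 42 53 78 92 83 66 56 54
-54 124 124 100 59 31 31 39 43 48 46 45 42 43 44 46 48 58 85 91 73 56 55 54
-48 127 121 104 59 25 25 41 43 46 46 42 45 47 50 52 48 52 70 73 62 54 54 55
-42 128 124 102 60 26 33 39 42 43 51 73 96 90 62 45 48 64 90 101 99 86 75 73
-36 128 124 103 58 29 32 36 43 41 51 69 79 68 50 39 40 56 89 118 121 121 123 123
-30 130 129 111 70 29 23 30 39 40 40 41 42 40 41 43 54 85 116 123 121 123 125 128
-24 129 130 123 101 64 41 23 26 36 39 43 42 41 51 81 111 122 124 126 125 128 124 127
-18 128 126 126 122 113 91 65 69 75 72 63 75 107 123 125 126 125 126 125 126 126 129 128
-12 114 122 123 114 85 68 75 82 83 84 87 104 121 129 128 126 125 122 123 124 124 125 125
-6 88 89 78 56 47 53 66 76 81 86 98 113 124 127 126 127 126 125 124 124 126 126 127
```

The view shows the long plate held with its arm forward, hole at crop (287,215). The short plate lies square in the tray with its hole at (508,287). I'll slide the long plate in.

```bash

python3 -m jog '[[-0.2,0,0.008,0,0],[-0.2,0,0.008,0,0],[-0.2,0,0.008,0,0],[-0.2,0,0.008,0,0],[-0.2,0,0,0,0]]'|grep -E "tcp|wrist"
python3 -m jog '[[-0.2,0,0.007,0,0],[-0.2,0,0.007,0,0],[-0.2,0,0.007,0,0],[-0.2,0,0.007,0,0],[-0.2,0,0,0,0]]'|grep -E "tcp|wrist"
python3 to.py 3 14.6 -29 90
python3 -m jog '[[-0.2,0,0.006,0,0],[-0.2,0,0.006,0,0],[-0.2,0,0.006,0,0],[-0.2,0,0.006,0,0],[-0.2,0,0,0,0]]'|grep -E "tcp|wrist"
python3 to.py 3 14.6 -29 90
```

```text
tcp_pos: [0.5722, 0.0565, -0.0294]
wrist_force: [0.7, -0.5, -2.3]
tcp_pos: [0.5716, 0.084, -0.0293]
wrist_force: [-1.1, -0.2, -1.3]
t33.62 now [-45.5  14.2] -29.3 az -269.9 | d [ 0.3 48.5 -0.3  0.1] F [-1.1 -0.2 -1.3] gap 58.1 grip 65
tcp_pos: [0.5699, 0.1075, -0.0295]
wrist_force: [-2.0, -0.4, -1.2]
t34.03 now [-22.   15.1] -29.5 az -270.0 | d [-0.5 25.  -0.5  0. ] F [-2.  -0.4 -1.2] gap 57.5 grip 66
```

```bash

python3 -m jog '[[-0.2,0,0.006,0,0],[-0.2,0,0.006,0,0],[-0.2,0,0.006,0,0],[-0.2,0,0.006,0,0],[-0.2,0,0,0,0]]'|grep -E "tcp|wrist"
python3 to.py 3 14.6 -29 90
python3 -m jog '[[-0.2,0,0,0.001,0],[-0.4,0,0,0,0],[-0.6,0,0,0,0],[-0.6,0,0,0,0]]'|grep -E "tcp|wrist|gap"
python3 -m jog '[[-0.6,0,0,-0.03,0],[-0.6,0,0,-0.03,0],[-0.2,0,-0.03,0,0],[0.5,0,-0.03,0,0],[1,-0.01,-0.03,0,0]]'|grep -E "tcp|wrist|gap"
python3 to.py -75 0 -19 90
```

```text
tcp_pos: [0.5686, 0.1309, -0.0296]
wrist_force: [-4.5, -0.9, -0.9]
t34.45 now [ 1.4 15.5] -29.6 az -270.0 | d [-0.9  1.6 -0.6  0. ] F [-4.5 -0.9 -0.9] gap 58.1 grip 66
tcp_pos: [0.5717, 0.1307, -0.0296]
wrist_force: [-0.5, 0.2, 0.9]
finger_gap: 0.0685
tcp_pos: [0.5835, 0.0405, 0.0311]
wrist_force: [0.0, 0.2, -0.9]
finger_gap: 0.0328
t35.20 now [-89.4   3.8] 31.1 az -269.9 | d [-3.8 14.4 50.1  0.1] F [ 0.   0.2 -0.9] gap 32.8 grip 0
```

```bash

python3 -m jog '[[1,-0.007,0,0.03,0],[1,0,0,0.015,0],[1,0,0,0,0],[1,0,0,0,0],[1,0,0,0,0]]'|grep -E "tcp|wrist|gap"
python3 to.py -75 -4 -19 90
```

```text
tcp_pos: [0.5911, 0.0413, -0.0143]
wrist_force: [0.8, -0.4, -0.4]
finger_gap: 0.0002
t35.62 now [-88.9  -3.8] -14.3 az -270.0 | d [-0.2 13.9  4.7 -0. ] F [ 0.8 -0.4 -0.4] gap 0.2 grip 0
```

```bash

python3 -m jog '[[1,0,0,0.0045,0],[1,0,0.008,0,0],[1,0,0.008,0,0],[1,0,0.008,0,0],[1,0,0,0,0]]'|grep -E "tcp|wrist"
python3 -m jog '[[1,0,0.006,0,0],[1,0,0.006,0,0],[1,0,0.006,0,0],[1,0,0.004,0,0],[1,0,0,0,0]]'|grep -E "tcp|wrist"
python3 -m jog '[[1,0,0.005,0,0],[1,0,0.005,0,0],[1,0,0.005,0,0],[1,0,0,0,0]]'|grep -E "tcp|wrist"
python3 to.py -11 -4 -19 90
```

```text
tcp_pos: [0.5893, 0.0673, -0.0194]
wrist_force: [-0.5, -0.7, 0.7]
tcp_pos: [0.5885, 0.0881, -0.0198]
wrist_force: [-0.0, 0.4, -0.1]
tcp_pos: [0.5879, 0.1029, -0.0198]
wrist_force: [0.3, -0.3, 0.1]
t36.78 now [-27.3  -2.8] -19.8 az -270.0 | d [-1.2 16.3 -0.8  0. ] F [ 0.3 -0.3  0.1] gap 0.3 grip 0
```

```bash

python3 -m jog '[[1,0,0.004,0,0],[1,0,0.004,0,0],[1,0,0,0,0]]'|grep -E "tcp|wrist"
python3 -m jog '[[1,0,0.003,0,0],[1,0,0,0,0]]'|grep -E "tcp|wrist"
python3 -m jog '[[1,0,0.002,0,0],[1,0,0,0,0]]'|grep -E "tcp|wrist"
python3 -m jog '[[1,0,0.002,0,0],[1,0,0,0,0]]'|grep -E "tcp|wrist"
python3 to.py -11 -4 -19 90
```

```text
tcp_pos: [0.5876, 0.1107, -0.0198]
wrist_force: [-0.4, -0.8, -0.2]
tcp_pos: [0.5875, 0.1134, -0.0198]
wrist_force: [-0.5, -0.7, -0.7]
tcp_pos: [0.5874, 0.1152, -0.0198]
wrist_force: [-0.9, -1.4, 0.6]
tcp_pos: [0.5873, 0.1172, -0.0198]
wrist_force: [-1.0, -2.6, 0.0]
t37.53 now [-13.   -2.7] -19.8 az -270.0 | d [-1.3  2.  -0.8 -0. ] F [-1.  -2.6  0. ] gap 0.2 grip 1
```

```bash

python3 -m jog '[[1,0,0.002,0,0],[1,0,0,0,0]]'|grep -E "wrist"
python3 -m jog '[[1,0,0.002,0,0],[1,0,0,0,0]]'|grep -E "wrist"
python3 -m jog '[[1,0,0.002,0,0],[1,0,0,0,0]]'|grep -E "wrist"
python3 to.py -11 -4 -19 90
python3 - <<'E'
from h import *
c=cam('scene'); g=c['img'].max(2).astype(np.float32)
f=192/np.tan(np.radians(c['fov_y']/2)); Ti=np.linalg.inv(c['T'])
for y in (-24,-10,8,24):
    print(y,*[int(cv2.getRectSubPix(g,(1,1),(lambda q:(c['cx']-f*q[0]/q[2],c['cy']+f*q[1]/q[2]))(Ti@np.r_[t2w([x/1000,y/1000]),.01,1]))[0,0]) for x in range(-20,186,4)])
E
```

```text
wrist_force: [-2.0, -2.3, 0.5]
wrist_force: [-1.9, -2.9, 0.6]
wrist_force: [-1.2, -2.8, 1.5]
t38.03 now [-6.9 -2.6] -19.9 az -270.0 | d [-1.4 -4.1 -0.9 -0. ] F [-1.2 -2.8  1.5] gap 0.1 grip 1
-24 75 81 85 80 77 80 47 43 60 58 40 39 39 42 41 50 72 75 78 79 78 76 80 76 77 80 83 83 85 90 88 78 79 81 80 85 83 89 109 103 82 81 80 81 85 84 89 107 105 88 88 88
-10 52 50 42 30 35 35 25 28 41 38 37 40 40 39 41 39 41 41 42 42 39 39 39 38 38 43 44 44 55 53 44 41 43 36 33 39 37 39 42 40 37 32 17 29 37 40 42 41 38 38 41 42
8 26 34 37 18 11 11 13 17 17 18 17 16 20 14 20 15 19 24 38 40 38 31 40 39 41 49 51 48 43 43 40 43 39 38 34 42 40 39 39 39 39 37 20 24 40 43 38 41 41 42 39 44
24 12 6 9 8 20 26 21 28 44 36 23 29 36 36 31 30 49 99 90 46 37 39 39 44 61 60 49 50 47 41 40 40 39 39 37 41 41 46 66 53 39 36 13 25 40 39 50 102 92 42 41 47
```

```bash

python3 -m jog '[[1,0,0.002,0,0],[1,0,0,0,0]]'|grep -E "wrist"
python3 -m jog '[[1,0,0.002,0,0],[1,0,0,0,0]]'|grep -E "wrist"
python3 -m jog '[[1,0,0.001,0,0],[1,0,0,0,0]]'|grep -E "wrist"
python3 to.py -11 -4 -19 90
```

```text
wrist_force: [-1.4, -2.5, 0.9]
wrist_force: [-0.8, -1.5, -0.4]
wrist_force: [-0.3, -1.5, -0.9]
t38.58 now [-1.7 -3. ] -19.8 az -270.0 | d [-1.  -9.3 -0.8 -0. ] F [-0.3 -1.5 -0.9] gap -0.2 grip 1
```

```bash

python3 -m jog '[[1,0,-0.02,0,0],[1,0,-0.02,-0.03,0],[1,0,-0.04,-0.04,0],[1,0,-0.04,-0.02,0],[1,0,-0.04,0,0]]'|grep -E "wrist"
python3 -m jog '[[1,0,-0.04,0,0],[1,0,-0.04,0,0],[1,0,-0.04,0,0],[1,0,0,0,0]]'|grep -E "wrist"
cat > prof.py <<'E'
from h import *
c=cam('top'); g=c['img'].max(2).astype(np.float32)
f=192/np.tan(np.radians(c['fov_y']/2)); Ti=np.linalg.inv(c['T'])
def val(x,y):
    q=Ti@np.r_[t2w([x/1000,y/1000]),.01,1]; return int(cv2.getRectSubPix(g,(1,1),(c['cx']-f*q[0]/q[2],c['cy']+f*q[1]/q[2]))[0,0])
print('x -16..26 step 3; 53..77; 110..160')
for y in (-30,-24,-18,-6,0,8,18,24,30): print(y,*[val(x,y) for x in range(-16,29,3)],'|',*[val(x,y) for x in range(53,78,3)],'|',*[val(x,y) for x in range(110,162,3)])
print('y -45..45');
for x in (10,20,50,100): print(x,*[val(x,y) for y in range(-45,46,3)])
E
python3 prof.py; python3 to.py 0 0 0 90
```

```text
wrist_force: [2.1, 0.3, 0.8]
wrist_force: [0.8, 0.8, 0.7]
x -16..26 step 3; 53..77; 110..160
-30 177 177 175 174 163 85 16 50 83 82 82 82 82 81 82 | 61 62 62 61 61 63 63 64 64 | 60 35 23 28 41 51 69 70 82 88 75 52 36 30 39 39 38 38
-24 179 181 178 178 166 56 18 54 82 89 135 166 123 81 81 | 78 78 77 74 73 77 77 77 77 | 73 73 64 51 74 73 72 95 169 188 145 69 59 43 67 71 70 70
-18 174 170 171 176 165 55 20 62 82 93 149 174 123 81 81 | 78 77 76 69 66 78 78 76 77 | 73 74 68 60 74 73 73 72 71 70 70 69 58 40 66 70 70 69
-6 174 175 174 175 157 49 21 69 83 82 82 82 82 82 81 | 78 78 77 69 66 78 77 77 77 | 67 43 21 50 74 73 72 72 72 70 69 69 57 43 68 71 70 69
0 175 178 173 173 163 53 22 73 83 83 83 83 82 82 82 | 78 78 78 66 25 19 30 49 67 | 67 57 54 59 74 73 73 72 71 71 69 68 55 44 70 70 70 69
8 173 172 176 176 162 51 24 76 84 84 83 83 83 82 82 | 78 78 78 63 40 74 78 78 78 | 74 74 71 69 74 73 73 72 71 70 69 68 52 37 71 70 70 69
18 170 169 173 176 159 33 28 81 84 108 169 158 91 82 82 | 136 87 78 62 63 79 77 77 111 | 74 74 69 66 74 73 72 105 172 182 116 68 50 41 70 70 70 70
24 175 170 167 172 154 33 27 80 85 96 152 154 91 82 82 | 173 107 78 59 47 77 78 78 78 | 74 74 68 68 74 73 72 71 70 70 69 67 49 41 71 70 70 80
30 166 168 166 164 152 30 25 75 78 78 77 79 78 80 81 | 98 97 92 73 38 46 79 90 90 | 76 76 72 73 78 78 77 76 75 74 74 72 55 50 77 76 74 74
y -45..45
10 94 57 78 85 83 82 83 82 84 82 83 83 83 82 83 84 83 83 84 84 85 92 104 88 83 78 33 14 82 177 173
20 155 64 72 84 82 82 84 123 154 123 82 82 82 82 82 82 82 83 83 83 84 91 116 91 83 78 44 15 82 174 138
50 174 173 176 166 80 61 78 78 78 78 78 79 77 79 78 78 79 78 79 78 82 130 191 175 96 97 161 176 174 176 178
100 175 171 172 174 115 67 79 115 191 187 110 75 80 75 74 74 75 75 78 81 87 76 75 75 75 82 146 175 173 173 174
t39.38 now [-272.8   -4. ] 58.9 az -270.3 | d [  5.7 272.7  58.9  -0.3] F [-0.7 -0.1 -0.8] gap 0.1 grip 0
```

All three plates are nested: the long plate's rear edge sits at x≈5 mm and the gaps are closed. Now I'll compute the gate sweep.

```bash
python3 - <<'E'
from h import *
c=cam()
P=lambda u,v,z:w2t(ray(c,[((u+.5)/4.9-.5+65,(v+.5)/4.9-.5+80)],z)[0])*1000
print('hinge',P(495,243,.024).round(1),'tip',P(597,38,.024).round(1))
H=np.array([0,-53.]); r=75
def p(t,h): t=np.radians(t);return H+r*np.array([-np.sin(t),np.cos(t)])+(8+h)*np.array([-np.cos(t),-np.sin(t)])
s=p(154,26); print('start',s.round(1)); q=s
for t in [150,138,126,114,102,90,78,66,54,42,30,18,8,0]:
    n=p(t,10); print(t,n.round(1),'tool x,y',(n-q)[::-1].round(1)); q=n
E
python3 to.py -3 -136 59 90
```

```text
hinge [  1.8 -54.9] tip [ -41.2 -143.7]
start [  -2.3 -135.3]
150 [ -21.9 -127. ] tool x,y [  8.4 -19.6]
138 [ -36.8 -120.8] tool x,y [  6.2 -14.9]
126 [ -50.1 -111.6] tool x,y [  9.1 -13.3]
114 [-61.2 -99.9] tool x,y [ 11.7 -11.1]
102 [-69.6 -86.2] tool x,y [13.7 -8.4]
90 [-75. -71.] tool x,y [15.2 -5.4]
78 [-77.1 -55. ] tool x,y [16.  -2.1]
66 [-75.8 -38.9] tool x,y [16.1  1.3]
54 [-71.3 -23.5] tool x,y [15.5  4.6]
42 [-63.6  -9.3] tool x,y [14.2  7.7]
30 [-53.1   3. ] tool x,y [12.3 10.5]
18 [-40.3  12.8] tool x,y [ 9.8 12.8]
8 [-28.3  18.8] tool x,y [ 6. 12.]
0 [-18.  22.] tool x,y [ 3.2 10.3]
t39.43 now [-270.5   -3.5] 58.7 az -270.2 | d [-1.315e+02  2.680e+02 -3.000e-01 -2.000e-01] F [ 0.7  0.3 -0.1] gap -0.4 grip 0
```

```bash

python3 -m jog '[[1,-0.0165,0.0335,0,0],[1,-0.0165,0.0335,0,0],[1,-0.0165,0.0335,0,0],[1,-0.0165,0.0335,0,0],[1,-0.0165,0.0335,0,0]]'>/dev/null
python3 -m jog '[[1,-0.0165,0.0335,0,0],[1,-0.0165,0.0335,0,0],[1,-0.0165,0.0335,0,0],[1,0,0,0,0],[1,0,0,0,0]]'>/dev/null
python3 to.py -2 -136 -14 90
```

```text
t40.27 now [   4.1 -134.7] 57.7 az -269.7 | d [-1.2 -6.1 71.7  0.3] F [-0.6 -1.  -1. ] gap 0.0 grip 0
```

```bash

python3 -m jog '[[1,-0.001,-0.004,0.035,0],[1,0,0,0.025,0],[1,0,0,0.005,0],[1,0,0,0,0]]'|grep -E "tcp|wrist"
python3 to.py -2 -136 -13 90
python3 -m jog '[[1,0,0,0.005,0],[1,0,0,0,0],[1,0,0,0,0]]'|grep -E "tcp|wrist"
python3 to.py -2 -136 -13 90
```

```text
tcp_pos: [0.7171, 0.1296, -0.0092]
wrist_force: [0.1, -0.5, -0.6]
t40.60 now [  -5.  -132.9] -9.2 az -270.0 | d [-3.1  3.   3.8 -0. ] F [ 0.1 -0.5 -0.6] gap -0.0 grip 0
tcp_pos: [0.7213, 0.1298, -0.0099]
wrist_force: [-0.1, 0.1, 0.6]
t40.85 now [  -5. -137.] -9.9 az -270.0 | d [ 1.   3.   3.1 -0. ] F [-0.1  0.1  0.6] gap -0.2 grip 0
```

```bash

python3 -m jog '[[1,0.005,-0.0085,0.003,0],[1,0.005,-0.0085,0,0],[1,0.003,-0.0075,0,0],[1,0.003,-0.0075,0,0],[1,0,0,0,0]]'|grep -E "tcp|wrist"
python3 -m jog '[[1,0.0045,-0.0065,0,0],[1,0.0045,-0.0065,0,0],[1,0.006,-0.0055,0,0],[1,0.006,-0.0055,0,0],[1,0,0,0,0]]'|grep -E "tcp|wrist"
python3 to.py -61 -100 -13 90
python3 -m jog '[[1,0.007,-0.004,0,0],[1,0.007,-0.004,0,0],[1,0.0075,-0.0027,0,0],[1,0.0075,-0.0027,0,0],[1,0,0,0,0]]'|grep -E "tcp|wrist"
python3 to.py -75 -71 -13 90
```

```text
tcp_pos: [0.705, 0.0954, -0.014]
wrist_force: [0.6, -0.3, -0.5]
tcp_pos: [0.6835, 0.0713, -0.0148]
wrist_force: [0.2, 0.9, -0.0]
t41.68 now [-62.1 -97.2] -14.8 az -270.1 | d [-2.8  1.1 -1.8 -0.1] F [ 0.2  0.9 -0. ] gap -0.1 grip 0
tcp_pos: [0.6544, 0.0577, -0.0148]
wrist_force: [-0.1, -0.0, -0.2]
t42.10 now [-74.7 -67.7] -14.8 az -270.1 | d [-3.3 -0.3 -1.8 -0.1] F [-0.1 -0.  -0.2] gap -0.1 grip 0
```

```bash
python3 - <<'E'
from h import *
a=np.load('scene0.npy').astype(int);b=cam('scene')['img'].astype(int)
print(a[289,262],b[289,262],a[293,248],b[293,248],a[285,274],b[285,274])
E
python3 -m jog '[[1,0.0065,-0.001,0,0],[1,0.008,-0.001,0,0],[1,0.008,0.0006,0,0],[1,0.008,0.0006,0,0],[1,0,0,0,0]]'|grep -E "tcp|wrist"
python3 -m jog '[[1,0.0077,0.0023,0,0],[1,0.0077,0.0023,0,0],[1,0.007,0.0038,0,0],[1,0.007,0.0038,0,0],[1,0,0,0,0]]'|grep -E "tcp|wrist"
python3 to.py -64 -9 -13 90
```

```text
[50 46 48] [132 126 119] [58 56 57] [131 126 121] [52 49 49] [128 124 118]
tcp_pos: [0.6236, 0.0567, -0.0149]
wrist_force: [-0.3, 0.1, -0.3]
tcp_pos: [0.5941, 0.0685, -0.0149]
wrist_force: [-0.4, -1.5, 0.2]
t42.98 now [-61.8  -7.7] -14.9 az -270.0 | d [-1.3 -2.2 -1.9  0. ] F [-0.4 -1.5  0.2] gap 0.2 grip 0
```

The gate has left its old place and is moving with the finger. I'll finish the sweep.

```bash

python3 -m jog '[[1,0.006,0.005,0,0],[1,0.006,0.005,0,0],[1,0.005,0.0064,0,0],[1,0.005,0.0064,0,0],[1,0,0,0,0]]'|grep -E "wrist"
python3 -m jog '[[1,0.003,0.006,0,0],[1,0.003,0.006,0,0],[1,0.001,0.004,0,0],[1,0,0.004,0,0],[1,0,0,0,0]]'|grep -E "wrist"
python3 to.py -18 22 -13 90
python3 -m jog '[[1,0,0.002,0,0],[1,0,0,0,0]]'|grep -E "wrist"
python3 -m jog '[[1,0,0.002,0,0],[1,0,0,0,0]]'|grep -E "wrist"
python3 to.py -18 22 -13 90
```

```text
wrist_force: [-0.2, -0.2, 0.4]
wrist_force: [-1.3, -4.1, 1.3]
t43.82 now [-20.5  19.5] -14.7 az -270.0 | d [ 2.5  2.5 -1.7 -0. ] F [-1.3 -4.1  1.3] gap 0.2 grip 2
wrist_force: [-1.5, -9.3, 2.0]
wrist_force: [-1.3, -15.5, 2.9]
t44.15 now [-20.2  19.6] -14.7 az -270.2 | d [ 2.4  2.2 -1.7 -0.2] F [ -1.3 -15.5   2.9] gap -0.1 grip 8
```

```bash

python3 -m jog '[[1,0,-0.006,0,0],[1,0,-0.02,0,0],[1,0,-0.03,0,0],[1,0,-0.03,-0.04,0],[1,0,-0.04,-0.04,0]]'>/dev/null
python3 -m jog '[[1,0,-0.04,0,0],[1,0,-0.04,0,0],[1,0,-0.04,0,0],[1,0,-0.04,0,0],[1,0,0,0,0]]'|grep -E "wrist"
python3 - <<'E'
from h import *
c=cam('top'); g=c['img'].max(2).astype(np.float32)
f=192/np.tan(np.radians(c['fov_y']/2)); Ti=np.linalg.inv(c['T'])
def val(x,y,z):
    q=Ti@np.r_[t2w([x/1000,y/1000]),z,1]; return int(cv2.getRectSubPix(g,(1,1),(c['cx']-f*q[0]/q[2],c['cy']+f*q[1]/q[2]))[0,0])
print('x -24..16 step 2 at gate top')
for y in range(-50,56,10): print(y,*[val(x,y,.024) for x in range(-24,18,2)])
E
```

```text
wrist_force: [0.2, 0.6, 0.2]
x -24..16 step 2 at gate top
-50 176 176 175 172 170 168 151 98 38 40 86 128 146 148 149 149 152 161 170 174 177
-40 178 180 178 174 151 92 64 39 84 148 160 144 117 80 57 53 49 54 69 83 93
-30 176 175 175 174 170 140 75 37 84 147 158 138 98 67 72 82 81 81 80 80 80
-20 174 173 173 175 151 84 61 37 85 149 159 134 85 65 76 82 95 136 179 190 168
-10 170 169 169 169 169 146 72 36 88 149 158 135 88 72 80 82 82 81 81 80 80
0 175 176 176 176 177 152 72 35 89 152 159 135 89 76 82 83 82 82 81 80 81
10 163 168 170 170 169 145 69 35 92 154 159 135 86 78 83 82 83 82 82 82 82
20 171 174 170 168 141 74 58 34 93 155 160 133 81 79 85 85 105 144 167 153 113
30 170 166 162 161 142 83 52 33 95 156 159 133 76 79 84 83 82 81 81 82 81
40 166 166 168 167 167 139 55 32 93 153 158 134 66 51 53 55 57 57 57 58 57
50 168 169 167 164 166 139 56 38 52 70 74 87 115 129 123 115 103 106 123 126 123
```

```bash
python3 prof.py | head -10; python3 to.py 0 0 0 90; python3 -c "
from workcell import env
print(env.hand_in())"
```

```text
x -16..26 step 3; 53..77; 110..160
-30 175 141 65 31 127 157 110 60 82 82 81 81 81 80 80 | 61 61 61 60 61 62 62 62 63 | 60 33 23 27 40 49 70 70 80 87 73 51 35 30 38 38 37 36
-24 177 144 65 31 127 156 109 63 81 87 133 164 121 80 80 | 77 76 76 73 72 76 76 76 75 | 73 72 63 50 73 72 71 94 167 187 143 68 59 42 66 69 68 68
-18 172 164 93 31 129 156 109 69 82 91 147 171 120 80 80 | 77 76 76 69 65 76 76 76 76 | 73 72 67 59 73 71 71 71 70 70 69 68 57 41 66 70 69 68
-6 172 169 96 30 131 157 110 75 82 82 81 81 81 80 80 | 77 77 76 68 65 77 77 77 76 | 65 41 20 51 73 72 72 71 71 70 69 68 56 42 68 69 69 68
0 173 172 95 30 132 158 110 78 83 82 82 81 81 80 80 | 77 77 76 65 25 18 29 48 67 | 65 56 54 58 73 72 71 71 70 69 68 67 55 43 68 69 69 67
8 171 164 93 31 134 158 109 79 82 82 82 81 81 81 81 | 77 77 77 62 39 73 77 76 76 | 73 72 70 67 73 72 72 71 70 69 68 67 52 36 70 69 68 67
18 168 127 61 33 135 159 104 81 83 107 167 156 89 81 80 | 134 85 77 61 61 77 77 77 109 | 73 72 67 65 72 73 71 103 170 179 114 67 49 40 70 69 69 69
24 172 129 59 35 136 158 104 81 83 94 150 152 89 81 81 | 170 104 77 59 45 75 77 77 76 | 72 72 67 67 73 72 71 70 69 68 67 66 48 41 69 69 68 77
30 163 146 72 36 136 158 99 75 76 77 76 77 78 79 80 | 96 96 90 70 37 46 78 89 89 | 75 75 71 71 77 76 76 77 74 73 72 71 54 50 75 75 73 72
t45.08 now [-288.    19.1] 48.0 az -270.2 | d [-1.80e+01  2.88e+02  4.80e+01 -2.00e-01] F [-0.5 -0.3  0. ] gap 0.4 grip 0
the job is handed in; nothing more can be done
None
```

The bar and both L-plates are nested in the tray, the gate is shut straight across the mouth, and the job was handed in at about 45 s with the arm clear; no verdict came back.

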